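Line up the trophy cups by height

TASK

Line the four silver trophy cups up by height on the display board, each upright in the middle of its own green felt pad: the tallest on the pad next to the billiard ball on its stand, then down in size to the smallest at the other end, with their handles pointing along the row. Do not tip any cup over, and leave the billiard ball and the drinking glass where they stand.

Things in the scene. Friction and masses are not known exactly. Their poses are not given: they have to be found in the camera images.
- cup_a: The smallest of four like silver trophy cups: lidded cup on a round black base, loose, about 180 g (+-30%). 90 mm high; base 52 mm across, 20 mm high; bowl 40 mm across, wall upright from 36 to 70 mm above the underside (grip here), lid and small knob above. A wire handle stands out 12.5 mm on its +y and -y sides: grip across x. Origin: centre of underside; z up.
- cup_b: The second smallest of four like silver trophy cups: lidded cup on a round black base, loose, about 240 g (+-30%). 110 mm high; base 58 mm across, 20 mm high; bowl 47 mm across, wall upright from 56 to 90 mm above the underside (grip here), lid and small knob above. A wire handle stands out 12.5 mm on its +y and -y sides: grip across x. Origin: centre of underside; z up.
- cup_c: The second tallest of four like silver trophy cups: lidded cup on a round black base, loose, about 310 g (+-30%). 130 mm high; base 64 mm across, 20 mm high; bowl 54 mm across, wall upright from 76 to 110 mm above the underside (grip here), lid and small knob above. A wire handle stands out 12.5 mm on its +y and -y sides: grip across x. Origin: centre of underside; z up.
- cup_d: The tallest of four like silver trophy cups: lidded cup on a round black base, loose, about 400 g (+-30%). 152 mm high; base 70 mm across, 20 mm high; bowl 61 mm across, wall upright from 98 to 132 mm above the underside (grip here), lid and small knob above. A wire handle stands out 12.5 mm on its +y and -y sides: grip across x. Origin: centre of underside; z up.
- pad1: Green felt pad 1 of 4, counted from the robot's right (-y) to left: 80 x 80 x 3 mm, fixed on a dark wooden display board (110 x 660 mm, 15 mm high, fixed on the counter). The like pads lie in a row about 110 mm apart. Origin: centre of the underside (top 3 mm above); y axis along the row to the left, z up.
- pad2: Green felt pad 2 of 4, counted from the robot's right (-y) to left: 80 x 80 x 3 mm, fixed on a dark wooden display board (110 x 660 mm, 15 mm high, fixed on the counter). The like pads lie in a row about 110 mm apart. Origin: centre of the underside (top 3 mm above); y axis along the row to the left, z up.
- pad3: Green felt pad 3 of 4, counted from the robot's right (-y) to left: 80 x 80 x 3 mm, fixed on a dark wooden display board (110 x 660 mm, 15 mm high, fixed on the counter). The like pads lie in a row about 110 mm apart. Origin: centre of the underside (top 3 mm above); y axis along the row to the left, z up.
- pad4: Green felt pad 4 of 4, counted from the robot's right (-y) to left: 80 x 80 x 3 mm, fixed on a dark wooden display board (110 x 660 mm, 15 mm high, fixed on the counter). The like pads lie in a row about 110 mm apart. Origin: centre of the underside (top 3 mm above); y axis along the row to the left, z up.
- ball: White billiard ball, 57 mm, on a small round wooden stand (one loose piece, 72 mm high, 0.4 kg). It stands on the display board about 110 mm beyond the last pad, at the left or the right end, and marks the tall end of the row; a flat black card box lies at the other end. Origin: centre of underside.
- glass: Empty clear drinking glass, 80 mm wide at the rim, 120 mm high, standing among the cups; to be left standing. Origin: centre of the underside.
There are look-alikes about, which are no part of the job. Leave any red look-alike of the cup_d alone.

How it is judged:
By the outcome, as a careful person would: the job done as asked, in the order asked, and still so for the second after the job is handed in, with the robot touching nothing.
It also fails if it takes over 112 s, if anything falls off the work surface, if the arm or the gripper's body presses on something with over 40 N, if the wrist force passes 120 N, or if a joint passes its speed limit or range.

ROBOT

A 6-joint arm with a two-finger parallel gripper is mounted at the origin on the work surface. World frame = base frame: x ahead of the robot, y to its left, z up, the work surface at z = 0. Lengths are in m, angles in rad, forces in N, time in s.
With the tool pointing down it reaches from about 0.35 to 0.775 m from the base axis. Payload 5.5 kg.
Tool frame: the origin (TCP) lies on the centre line of the jaws, within the pads' length; the fingertips stand 8 mm ahead of it and the grasp point (between the pads) lies 11 mm behind it; z points along the fingers, y is the direction in which the jaws open and shut (so a half turn about z gives the same grasp; the last joint's range is limited). The gripper opens to 85 mm and grips with 20 to 120 N. Pads are 22 mm wide; open, the fingers measure 114 mm over their backs; the gripper's body (76 mm by 85 mm) begins 54 mm behind the grasp point. The pads swing forward as they close: fully open they stand 13 mm farther back than shut.
Start: joints at [-1.414, 0.313, 0.046, 1.304, 0, 1.431], TCP at [0.168, -0.55, 0.239] pointing down, gripper open.
Joint ranges: [-2.76, 2.76], [-0.86, 1.69], [-1.03, 1.26], [-2.2, 2.34], [-1.47, 1.5], [-3.14, 3.14]. Speed limits (rad/s): [2.57, 2.57, 3.14, 3.14, 3.14, 3.14].

INTERFACE

Orientations are given as a unit quaternion [w, x, y, z].
In Python, from workcell import env gives the robot as it stands. The module is installed in compiled form; this text tells all that it offers.
- The arm moves only by the tool play_rows, never from a script. Its argument "steps" is a list of rows, each an object with "claw": the closure in counts, from 0 (fully open) to 255 (shut); "dp": the shift along the tool's x, y, z in m, a list of three; "angular": the turn, a rotation vector about the tool's x, y, z in degrees, a list of three. In form: [{"claw": claw, "dp": [dx, dy, dz], "angular": [wx, wy, wz]}, ...]. A call has exactly 8 rows; each row shifts and turns the commanded pose from where the row before left it, along the tool's axes as they then stand; what a row does not reach is not made up. A row lasts 1/12 s, in which the tool goes at most 41.7 mm and 7.16 degrees, less where a joint would pass 70% of its speed; a pose out of reach is approached as far as the arm can. A call is refused whole if a number of a shift passes 0.0417 or a number of a turn 7.16, either way. A call with a gripper value outside its range is refused whole. The fingers move at their own pace and stop on an object; "force" is the grip in N (left out, the last holds). Time passes only in rows, so rows that do not move let the fingers close, or fill a call up. It gives the time, the measured TCP pose, the force and the opening at its end, in the units of the state.
- env.get_state(): the state, without advancing time (a new reading comes with each control period).
- env.read_camera(name): name is "scene" or "top" or "wrist"; returns (picture, depth): 400x640x3 uint8, red, green, blue; 400x640 float32, m along the optical axis (not along the pixel's ray), 0 where there is no reading.
- env.calibration(name): a dict with "fx", "fy", "cx", "cy" (pixels), "k1" (the pictures are not rectified: a ray, as slopes to the right and down, at radius r is drawn at 1 + k1 r^2 times it, then the intrinsics apply), "world_from_camera" (4x4, takes a point from camera to world coordinates); the wrist camera has in their place "hand_eye" (4x4, takes a point from camera to tool coordinates, whose origin is the TCP and whose axes are the flange's). Camera axes: x right, y down, z forward; pixel columns grow to the right and rows downward; lengths in m; the calibration is good to about 2 mm. A picture is of the moment at which its call begins: read the wrist's pose just before it. calibration takes no time and is no camera call.
- env.hand_in(): hands the job in, once; it reports no verdict.
The state is a dict: "clock": time; "joint_pos": joint angles; "qvel": joint speeds; "tau": joint torques, N m; "tcp_pos": TCP position; "orientation": TCP orientation; "wrist_force": force on the tool from outside, world axes, zero at the start; "ft_torque": the same for the moment, N m; "finger_gap": finger opening in m.
Only numpy, scipy, OpenCV 4.12 (cv2) and the standard library are available. Lean on these libraries where they do the work, as an engineer would, in place of code of your own. Each camera call takes 0.05 s, during which the arm holds its last target. There are 200 camera calls.

## Working session

There is one attempt and no reset: what is moved stays moved. The work goes in short steps, Python scripts to look and compute and a tool call to move; the robot and the scene stay as the last step left them, time stands still between calls to the robot, and variables do not carry over. Pictures are saved under pics/ and viewed, about 12 in all and at most 16, crops included, and the job is handed in when it is done.

Besides the shell and the picture viewer there is one more tool, called as name(argument=value, ...) on one line, values as JSON. play_rows: Moves the arm, as the interface text tells. Its arguments: {"type":"object","properties":{"steps":{"type":"array","items":{"type":"object","properties":{"claw":{"type":"number"},"dp":{"type":"array","items":{"type":"number"}},"angular":{"type":"array","items":{"type":"number"}}}}},"force":{"type":"number"}},"required":["steps"]}

```bash
mkdir -p pics
cat > h.py <<'E'
import numpy as np, cv2
from workcell import env
def K(c): return np.array([[c['fx'],0,c['cx']],[0,c['fy'],c['cy']],[0,0,1.]]), np.array([c['k1'],0,0,0.])
def cloud(name):
    c=env.calibration(name); im,d=env.read_camera(name); k,D=K(c)
    v,u=np.mgrid[0:400,0:640]
    n=cv2.undistortPoints(np.stack([u,v],-1).reshape(-1,1,2).astype(np.float64),k,D).reshape(400,640,2)
    P=np.dstack([n*d[...,None],d]); T=c['world_from_camera']
    W=P@T[:3,:3].T+T[:3,3]; W[d==0]=np.nan
    return im,d,W
E
python3 - <<'E'
from h import *
for n in ('top','scene'):
    im,d,W=cloud(n); np.savez(n,im=im,d=d,W=W); cv2.imwrite(f'pics/{n}0.png',im[...,::-1]); c=env.calibration(n); print(n,c)
print(env.get_state())
E
```

```text
top {'fx': 424.4169935275984, 'fy': 424.4169935275984, 'cx': 317.29669559422945, 'cy': 203.54169245430998, 'k1': -0.009955936929283678, 'world_from_camera': array([[ 4.12591132e-04, -9.97888968e-01,  6.49417955e-02,
         4.01775147e-01],
       [-9.99934199e-01,  3.32809820e-04,  1.14667484e-02,
         3.28730305e-03],
       [-1.14641550e-02, -6.49422533e-02, -9.97823169e-01,
         1.11670230e+00],
       [ 0.00000000e+00,  0.00000000e+00,  0.00000000e+00,
         1.00000000e+00]])}
scene {'fx': 399.1366134950102, 'fy': 399.1366134950102, 'cx': 318.542125783614, 'cy': 201.3123021993762, 'k1': -0.0779758801305924, 'world_from_camera': array([[ 0.05866431,  0.56579387, -0.82245717,  1.36682207],
       [ 0.99824424, -0.0264958 ,  0.05297559, -0.05027471],
       [ 0.0081816 , -0.82412091, -0.56635483,  0.6557527 ],
       [ 0.        ,  0.        ,  0.        ,  1.        ]])}
{'clock': 0.1, 'joint_pos': array([-1.41356631e+00,  3.13941018e-01,  4.50919221e-02,  1.30362145e+00,
       -1.56764904e-05,  1.43122986e+00]), 'qvel': array([-0.00112238, -0.00329631,  0.00137514, -0.00050684, -0.001292  ,
        0.00052382]), 'tau': array([ 2.72318866e-03, -4.81728816e+01,  2.99242938e+01,  1.28690206e-02,
       -9.16694262e-05, -5.15027892e-06]), 'tcp_pos': array([ 0.16809681, -0.54940758,  0.23848883]), 'orientation': array([-8.37005635e-04,  9.89008826e-01,  1.47854124e-01, -1.52309838e-05]), 'wrist_force': array([-0.67146365,  0.28460289, -0.20197922]), 'ft_torque': array([-0.02667234,  0.00334308, -0.02910043]), 'finger_gap': 0.08536764464663112}
```

View pics/top0.png

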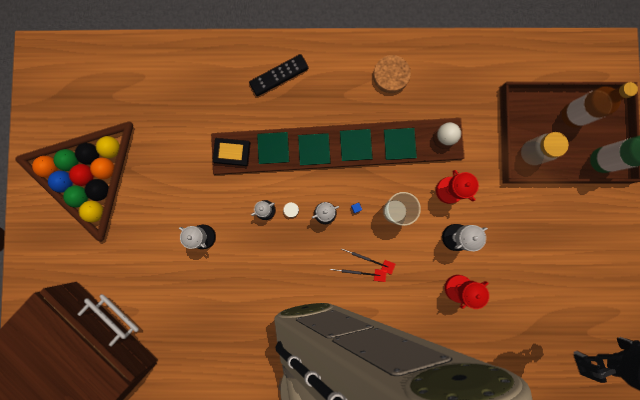

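View pics/scene0.png

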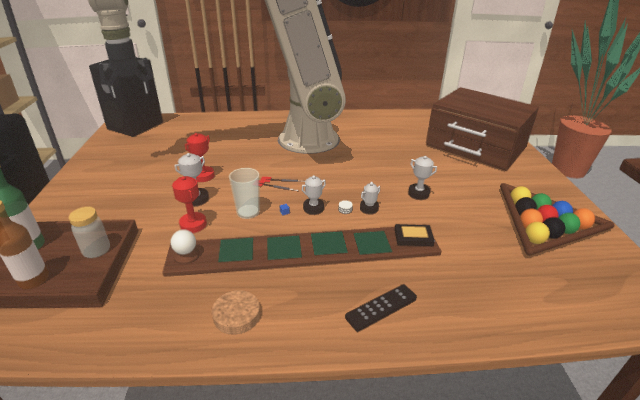

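The top view shows silver cups at (197,237), (263,210), (325,212) and (465,238). The glass is at (402,208), with red look-alikes at (458,188) and (468,292). The ball at (449,133) is beside pad 1, the -y end, so d→pad1, c→pad2, b→pad3, a→pad4.

```bash
cat > m.py <<'E'
from h import *
from scipy.optimize import least_squares
top=np.load('top.npz'); sc=np.load('scene.npz')
cups=dict(a=(263,210,.09,.04,.052,.036,.07),b=(325,212,.11,.047,.058,.056,.09),c=(193,237,.13,.054,.064,.076,.11),d=(471,238,.152,.061,.07,.098,.132))
def fit(p,r):
    f=lambda c:np.hypot(*(p-c).T)-r
    s=least_squares(f,p.mean(0),loss='soft_l1',f_scale=.002); return s.x,np.median(abs(s.fun))
def measure(top,sc,cups):
  for n,(u,v,h,D,B,z0,z1) in cups.items():
    W=top['W']; loc=W[v-12:v+12,u-12:u+12].reshape(-1,3); loc=loc[np.isfinite(loc[:,0])]
    k=loc[loc[:,2]>loc[:,2].max()-.006]; c0=k[:,:2].mean(0); print(n,'knob',c0.round(4),loc[:,2].max().round(4))
    for nm,S in(('top',top),('scene',sc)):
        P=S['W'].reshape(-1,3); C=S['im'].reshape(-1,3).astype(int)
        g=np.isfinite(P[:,0])&(np.hypot(P[:,0]-c0[0],P[:,1]-c0[1])<D/2+.025)&(P[:,2]>.005)
        g&=~((C[:,0]>1.8*C[:,1])); P=P[g]
        w=P[(P[:,2]>z0+.002)&(P[:,2]<z1-.002)]
        rr=np.hypot(*(w[:,:2]-c0).T); ww=w[rr<D/2+.004]
        if len(ww)>15: print('  ',nm,'wall',*fit(ww[:,:2],D/2),len(ww))
        b=P[(P[:,2]>.004)&(P[:,2]<.016)]
        if len(b)>15: print('  ',nm,'base',*fit(b[:,:2],B/2),len(b))
        q=P[(P[:,2]>z0-.015)&(P[:,2]<z1+.01)][:,:2]-c0; r=np.hypot(*q.T); q=q[r>D/2+.005]
        a=np.arctan2(q[:,1],q[:,0]); 
        if len(q)>3:
            m=np.exp(2j*a).mean(); print('  ',nm,'handle ang',np.degrees(np.angle(m)/2).round(1),abs(m).round(2),len(q))
def pads(W,im):
    hsv=cv2.cvtColor(im,cv2.COLOR_RGB2HSV); m=cv2.inRange(hsv,(60,90,20),(95,255,120))
    out=[]
    for c in cv2.findContours(m,cv2.RETR_EXTERNAL,cv2.CHAIN_APPROX_NONE)[0]:
        if cv2.contourArea(c)<400: continue
        mm=np.zeros_like(m); cv2.drawContours(mm,[c],-1,255,-1); P=W[mm>0]; P=P[np.isfinite(P[:,0])]; P=P[abs(P[:,2]-.018)<.02]
        if len(P)<100: continue
        r=cv2.minAreaRect((P[:,:2]*1000).astype(np.float32)); out.append((r,P[:,2].mean()))
    for r,z in sorted(out,key=lambda o:o[0][0][1]): print('pad',np.round(r[0],1),np.round(r[1],1),round(r[2],1),round(z,4))
if __name__=='__main__':
    measure(top,sc,cups); pads(top['W'],top['im']); pads(sc['W'],sc['im'])
    for n,(u,v) in dict(ball=(449,133),glass=(402,208),red1=(464,185),red2=(474,296)).items(): print(n,np.nanmax(top['W'][v-4:v+5,u-4:u+5].reshape(-1,3),0), top['W'][v,u])
E
python3 m.py; python3 -c "
from h import *
print(env.calibration('wrist'))"
```

```text
a knob [0.4572 0.1515] 0.0938
   top wall [0.45747035 0.15245741] 0.00019299898671248407 24
   top base [0.45468063 0.15081518] 0.008401428591559644 50
   top handle ang -55.6 0.76 18
   scene wall [0.45950887 0.15059776] 0.0008458088151608728 109
   scene base [0.45967696 0.15046629] 0.0007117002046802684 58
   scene handle ang -51.1 0.79 37
b knob [ 0.449  -0.0043] 0.1156
   top base [ 0.44888902 -0.00264733] 0.009752690701074897 47
   top handle ang -68.2 0.99 13
   scene wall [ 0.45104352 -0.00580736] 0.0008397902839188884 153
   scene base [ 0.45187089 -0.00633329] 0.0008088800786634626 66
   scene handle ang -61.0 0.81 39
c knob [0.3877 0.3144] 0.1332
   top wall [0.38778125 0.31476353] 0.0003473624386054353 72
   top base [0.38594953 0.31210255] 0.00767887618363957 67
   top handle ang 52.1 1.0 21
   scene wall [0.38894682 0.31335604] 0.0009003251095915134 159
   scene base [0.38885248 0.31313473] 0.0010289798785424204 64
   scene handle ang 46.0 0.41 39
d knob [ 0.3873 -0.3426] 0.1549
   top wall [ 0.38677576 -0.34369579] 0.00029969992165731867 98
   top base [ 0.38487337 -0.
[... 500 characters left out ...]
3842  0.02673597] [ 0.46224183 -0.20534151  0.00710648]
red1 [ 0.51727561 -0.31291722  0.15396173] [ 0.50788463 -0.32324307  0.14185208]
red2 [ 0.26481943 -0.33033012  0.15597807] [ 0.25512018 -0.3408775   0.14065361]
{'fx': 303.6185371420668, 'fy': 303.6185371420668, 'cx': 316.8180858668098, 'cy': 195.63138099230693, 'k1': -0.0115474437248978, 'hand_eye': array([[ 8.14073525e-04, -9.61758608e-01, -2.73897275e-01,
         6.98352213e-02],
       [ 9.99998949e-01,  1.11146698e-03, -9.30605346e-04,
        -8.89193938e-05],
       [ 1.19944548e-03, -2.73896230e-01,  9.61758502e-01,
        -1.34483466e-01],
       [ 0.00000000e+00,  0.00000000e+00,  0.00000000e+00,
         1.00000000e+00]])}
```

```bash
cat > p.py <<'E'
# p.py x y z psi n : rows (dp, wz) from present pose
from h import *
import sys
from scipy.spatial.transform import Rotation as R
def cur():
    s=env.get_state(); q=s['orientation']; r=R.from_quat([q[1],q[2],q[3],q[0]])
    M=r.as_matrix(); return s,M,np.degrees(np.arctan2(M[1,0],M[0,0]))
def plan(p0,psi0,p1,psi1,n):
    dps=(psi1-psi0+180)%360-180; d=(np.array(p1)-p0)/n; out=[]
    for i in range(n):
        a=np.radians(psi0+dps*i/n); x=np.array([np.cos(a),np.sin(a),0]); y=np.array([np.sin(a),-np.cos(a),0])
        out.append(([round(float(v),4) for v in (d@x,d@y,-d[2])],round(-dps/n,2)))
    return out
def main(targets):
    s,M,psi=cur(); p=s['tcp_pos']; print('t',round(s['clock'],2),'tcp',p.round(4),'psi',psi.round(1),'tilt',M[:2,2].round(4),'gap',round(s['finger_gap'],4),'F',s['wrist_force'].round(1),'j',s['joint_pos'].round(2))
    for (x,y,z,a,n) in targets:
        for i,r in enumerate(plan(p,psi,(x,y,z),a,int(n))): print(i+1,*r)
        p,psi=np.array([x,y,z]),a; print('--')
if __name__=='__main__':
    main([tuple(map(float,t.split(','))) for t in sys.argv[1:]])
E
python3 p.py .388,-.343,.26,126,16
```

```text
t 0.1 tcp [ 0.1681 -0.5494  0.2385] psi 17.0 tilt [-0.0003  0.0017] gap 0.0854 F [-0.7  0.3 -0.2] j [-1.41  0.31  0.05  1.3  -0.    1.43]
1 [0.0169, -0.0083, -0.0013] -6.81
2 [0.0178, -0.0063, -0.0013] -6.81
3 [0.0184, -0.0041, -0.0013] -6.81
4 [0.0188, -0.0019, -0.0013] -6.81
5 [0.0188, 0.0004, -0.0013] -6.81
6 [0.0187, 0.0026, -0.0013] -6.81
7 [0.0182, 0.0048, -0.0013] -6.81
8 [0.0175, 0.0069, -0.0013] -6.81
9 [0.0166, 0.0089, -0.0013] -6.81
10 [0.0154, 0.0108, -0.0013] -6.81
11 [0.014, 0.0126, -0.0013] -6.81
12 [0.0124, 0.0142, -0.0013] -6.81
13 [0.0107, 0.0155, -0.0013] -6.81
14 [0.0087, 0.0167, -0.0013] -6.81
15 [0.0067, 0.0176, -0.0013] -6.81
16 [0.0046, 0.0183, -0.0013] -6.81
--
```

play_rows(steps=[{"claw": 0, "dp": [0.017, -0.008, -0.001], "angular": [0, 0, -6.8]}, {"claw": 0, "dp": [0.018, -0.006, -0.001], "angular": [0, 0, -6.8]}, {"claw": 0, "dp": [0.018, -0.004, -0.001], "angular": [0, 0, -6.8]}, {"claw": 0, "dp": [0.019, -0.002, -0.001], "angular": [0, 0, -6.8]}, {"claw": 0, "dp": [0.019, 0, -0.001], "angular": [0, 0, -6.8]}, {"claw": 0, "dp": [0.019, 0.003, -0.001], "angular": [0, 0, -6.8]}, {"claw": 0, "dp": [0.018, 0.005, -0.001], "angular": [0, 0, -6.8]}, {"claw": 0, "dp": [0.017, 0.007, -0.001], "angular": [0, 0, -6.8]}])

```text
clock: 0.77
tcp_pos: [0.2793, -0.4467, 0.2469]
orientation: [-0.0, 0.81, 0.586, 0.0]
wrist_force: [-0.1, -0.0, -0.5]
finger_gap: 0.0854
```

play_rows(steps=[{"claw": 0, "dp": [0.017, 0.009, -0.001], "angular": [0, 0, -6.8]}, {"claw": 0, "dp": [0.015, 0.011, -0.001], "angular": [0, 0, -6.8]}, {"claw": 0, "dp": [0.014, 0.013, -0.001], "angular": [0, 0, -6.8]}, {"claw": 0, "dp": [0.012, 0.014, -0.001], "angular": [0, 0, -6.8]}, {"claw": 0, "dp": [0.011, 0.016, -0.001], "angular": [0, 0, -6.8]}, {"claw": 0, "dp": [0.009, 0.017, -0.001], "angular": [0, 0, -6.8]}, {"claw": 0, "dp": [0.007, 0.018, -0.001], "angular": [0, 0, -6.8]}, {"claw": 0, "dp": [0.005, 0.018, -0.001], "angular": [0, 0, -6.8]}])

```text
clock: 1.43
tcp_pos: [0.3904, -0.343, 0.2549]
orientation: [-0.0, 0.453, 0.892, 0.0]
wrist_force: [0.1, 0.3, -0.1]
finger_gap: 0.0855
```

```bash
cat > w.py <<'E'
# wrist look: python3 w.py cup tag
from h import *
from p import cur
from m import fit,cups
import sys
n=sys.argv[1]; u_,v_,h,D,B,z0,z1=cups[n]
s,M,psi=cur(); c=env.calibration('wrist'); im,d=env.read_camera('wrist'); k,Dd=K(c)
v,u=np.mgrid[0:400,0:640]
q=cv2.undistortPoints(np.stack([u,v],-1).reshape(-1,1,2).astype(np.float64),k,Dd).reshape(400,640,2)
P=np.dstack([q*d[...,None],d]); H=c['hand_eye']; P=(P@H[:3,:3].T+H[:3,3])@M.T+s['tcp_pos']; P[d==0]=np.nan
cv2.imwrite(f'pics/w_{n}{sys.argv[2]}.png',im[...,::-1]); np.savez('wr',im=im,W=P)
oz=float(sys.argv[3]) if len(sys.argv)>3 else 0
Q=P.reshape(-1,3); C=im.reshape(-1,3).astype(int); t=s['tcp_pos'][:2]
g=np.isfinite(Q[:,0])&(np.hypot(*(Q[:,:2]-t).T)<.075)&(C[:,0]<1.5*C[:,1]+10); Q=Q[g]; Q[:,2]-=oz
print('tcp',s['tcp_pos'].round(4),'psi',psi.round(1),'zmax',Q[(Q[:,2]<h+.02),2].max().round(4))
K_=Q[abs(Q[:,2]-h)<.006]; print('knob',K_.mean(0).round(4),len(K_))
w=Q[(Q[:,2]>z0)&(Q[:,2]<z1+.003)]; c0=K_.mean(0)[:2]
for i in range(2):
    ww=w[abs(np.hypot(*(w[:,:2]-c0).T)-D/2)<.004]
    if len(ww)>20: f=fit(ww[:,:2],D/2); c0=f[0]; print('wall',f[0].round(4),len(ww))
b=Q[(Q[:,2]>.003)&(Q[:,2]<.024)]; r=np.hypot(*(b[:,:2]-c0).T)
e=b[abs(r-B/2)<.005]
if len(e)>20: print('base',fit(e[:,:2],B/2)[0].round(4),len(e))
hh=Q[(Q[:,2]>z0-.02)&(Q[:,2]<z1+.012)][:,:2]-c0; r=np.hypot(*hh.T); hh=hh[(r>D/2+.005)&(r<D/2+.02)]
a=np.exp(2j*np.arctan2(hh[:,1],hh[:,0])); m0=np.angle(a.mean())/2
A=np.arctan2(hh[:,1],hh[:,0])-m0; plus=np.cos(A)>0
if plus.any() and (~plus).any():
    dv=hh[plus].mean(0)-hh[~plus].mean(0); print('handle line',np.degrees(np.arctan2(dv[1],dv[0])).round(1),plus.sum(),(~plus).sum(), (hh[plus].mean(0)+hh[~plus].mean(0)+2*c0)/2)
print('handle mean',np.degrees(m0).round(1),abs(a.mean()).round(2),len(hh))
E
python3 w.py d 0; python3 p.py
```

```text
tcp [ 0.3904 -0.343   0.2549] psi 126.1 zmax 0.1525
knob [ 0.3883 -0.3415  0.1499] 106
wall [ 0.3888 -0.3422] 1038
wall [ 0.3891 -0.3426] 1064
base [ 0.3903 -0.3445] 369
handle line -56.0 28 59 [ 0.38833023 -0.34193585]
handle mean -55.9 1.0 87
t 1.48 tcp [ 0.3921 -0.341   0.2552] psi 126.6 tilt [0.001  0.0019] gap 0.0852 F [ 0.5  1.2 -0.2] j [-0.87  0.2  -0.06  1.31  0.    0.06]
```

```bash
python3 p.py .389,-.343,.24,124.2,2 .389,-.343,.104,124.2,6
```

```text
t 1.48 tcp [ 0.3921 -0.341   0.2552] psi 126.6 tilt [0.001  0.0019] gap 0.0852 F [ 0.5  1.2 -0.2] j [-0.87  0.2  -0.06  1.31  0.    0.06]
1 [0.0001, -0.0019, 0.0076] 1.2
2 [0.0001, -0.0019, 0.0076] 1.2
--
1 [0.0, 0.0, 0.0227] -0.0
2 [0.0, 0.0, 0.0227] -0.0
3 [0.0, 0.0, 0.0227] -0.0
4 [0.0, 0.0, 0.0227] -0.0
5 [0.0, 0.0, 0.0227] -0.0
6 [0.0, 0.0, 0.0227] -0.0
--
```

play_rows(steps=[{"claw": 0, "dp": [0, -0.002, 0.008], "angular": [0, 0, 1.2]}, {"claw": 0, "dp": [0, -0.002, 0.008], "angular": [0, 0, 1.2]}, {"claw": 0, "dp": [0, 0, 0.0225], "angular": [0, 0, 0]}, {"claw": 0, "dp": [0, 0, 0.0225], "angular": [0, 0, 0]}, {"claw": 0, "dp": [0, 0, 0.0225], "angular": [0, 0, 0]}, {"claw": 0, "dp": [0, 0, 0.0225], "angular": [0, 0, 0]}, {"claw": 0, "dp": [0, 0, 0.0225], "angular": [0, 0, 0]}, {"claw": 0, "dp": [0, 0, 0.0225], "angular": [0, 0, 0]}])

```text
clock: 2.15
tcp_pos: [0.385, -0.3466, 0.1021]
orientation: [-0.001, 0.476, 0.879, 0.0]
wrist_force: [0.1, -0.1, 0.1]
finger_gap: 0.0855
```

play_rows(steps=[{"claw": 40, "dp": [0, 0, 0], "angular": [0, 0, 0]}, {"claw": 60, "dp": [0, 0, 0], "angular": [0, 0, 0]}, {"claw": 80, "dp": [0, 0, 0], "angular": [0, 0, 0]}, {"claw": 100, "dp": [0, 0, 0], "angular": [0, 0, 0]}, {"claw": 120, "dp": [0, 0, 0], "angular": [0, 0, 0]}, {"claw": 140, "dp": [0, 0, 0], "angular": [0, 0, 0]}, {"claw": 140, "dp": [0, 0, 0], "angular": [0, 0, 0]}, {"claw": 140, "dp": [0, 0, 0], "angular": [0, 0, 0]}], force=40)

```text
clock: 2.82
tcp_pos: [0.3867, -0.3463, 0.1046]
orientation: [0.0, 0.474, 0.881, -0.0]
wrist_force: [1.0, -0.1, -4.6]
finger_gap: 0.0598
```

play_rows(steps=[{"claw": 140, "dp": [0, 0, -0.01], "angular": [0, 0, 0]}, {"claw": 140, "dp": [0, 0, -0.025], "angular": [0, 0, 0]}, {"claw": 140, "dp": [0, 0, -0.025], "angular": [0, 0, 0]}, {"claw": 140, "dp": [0, 0, -0.025], "angular": [0, 0, 0]}, {"claw": 140, "dp": [0, 0, -0.025], "angular": [0, 0, 0]}, {"claw": 140, "dp": [0, 0, -0.025], "angular": [0, 0, 0]}, {"claw": 140, "dp": [0, 0, -0.025], "angular": [0, 0, 0]}, {"claw": 140, "dp": [0, 0, -0.025], "angular": [0, 0, 0]}])

```text
clock: 3.48
tcp_pos: [0.3864, -0.3459, 0.2914]
orientation: [0.0, 0.474, 0.881, -0.0]
wrist_force: [1.3, -0.4, -4.0]
finger_gap: 0.0601
```

```bash
python3 p.py .630,-.2,.285,93.2,14
```

```text
t 3.48 tcp [ 0.3864 -0.3459  0.2914] psi 123.4 tilt [ 0.0004 -0.0006] gap 0.0601 F [ 1.3 -0.4 -4. ] j [-0.88  0.19  0.01  1.39 -0.    0.1 ]
1 [-0.0009, 0.0203, 0.0005] 2.16
2 [-0.0001, 0.0203, 0.0005] 2.16
3 [0.0006, 0.0203, 0.0005] 2.16
4 [0.0014, 0.0202, 0.0005] 2.16
5 [0.0022, 0.0202, 0.0005] 2.16
6 [0.0029, 0.0201, 0.0005] 2.16
7 [0.0037, 0.0199, 0.0005] 2.16
8 [0.0044, 0.0198, 0.0005] 2.16
9 [0.0052, 0.0196, 0.0005] 2.16
10 [0.0059, 0.0194, 0.0005] 2.16
11 [0.0066, 0.0192, 0.0005] 2.16
12 [0.0073, 0.0189, 0.0005] 2.16
13 [0.0081, 0.0186, 0.0005] 2.16
14 [0.0088, 0.0183, 0.0005] 2.16
--
```

play_rows(steps=[{"claw": 140, "dp": [-0.001, 0.02, 0], "angular": [0, 0, 2.2]}, {"claw": 140, "dp": [0, 0.02, 0], "angular": [0, 0, 2.2]}, {"claw": 140, "dp": [0.001, 0.02, 0], "angular": [0, 0, 2.2]}, {"claw": 140, "dp": [0.001, 0.02, 0], "angular": [0, 0, 2.2]}, {"claw": 140, "dp": [0.002, 0.02, 0], "angular": [0, 0, 2.2]}, {"claw": 140, "dp": [0.003, 0.02, 0], "angular": [0, 0, 2.2]}, {"claw": 140, "dp": [0.004, 0.02, 0], "angular": [0, 0, 2.2]}, {"claw": 140, "dp": [0.004, 0.02, 0], "angular": [0, 0, 2.2]}])

```text
clock: 4.15
tcp_pos: [0.5259, -0.2632, 0.2901]
orientation: [0.0, 0.604, 0.797, -0.0]
wrist_force: [-0.7, -0.5, -4.0]
finger_gap: 0.0601
```

play_rows(steps=[{"claw": 140, "dp": [0.005, 0.02, 0], "angular": [0, 0, 2.2]}, {"claw": 140, "dp": [0.006, 0.019, 0], "angular": [0, 0, 2.2]}, {"claw": 140, "dp": [0.007, 0.019, 0], "angular": [0, 0, 2.2]}, {"claw": 140, "dp": [0.007, 0.019, 0], "angular": [0, 0, 2.1]}, {"claw": 140, "dp": [0.008, 0.019, 0], "angular": [0, 0, 2.1]}, {"claw": 140, "dp": [0.009, 0.018, 0], "angular": [0, 0, 2.0]}, {"claw": 140, "dp": [0, 0, 0], "angular": [0, 0, 0]}, {"claw": 140, "dp": [0, 0, 0], "angular": [0, 0, 0]}])

```text
clock: 4.82
tcp_pos: [0.6306, -0.2012, 0.2892]
orientation: [-0.0, 0.688, 0.726, -0.0]
wrist_force: [-1.3, -0.1, -3.5]
finger_gap: 0.0602
```

```bash
python3 - <<'E'
from h import *
im,d,W=cloud('scene'); cv2.imwrite('pics/s1.png',im[...,::-1])
E
python3 p.py .630,-.1995,.25,93.2,2 .63,-.1995,.135,93.2,6
```

```text
t 4.87 tcp [ 0.63   -0.2018  0.2893] psi 93.1 tilt [-0.0008 -0.0002] gap 0.06 F [-0.5  0.2 -4.8] j [-0.43  0.49  0.43  1.51 -0.    1.09]
1 [0.0011, 0.0001, 0.0197] -0.06
2 [0.0011, 0.0001, 0.0197] -0.06
--
1 [0.0, 0.0, 0.0192] -0.0
2 [0.0, 0.0, 0.0192] -0.0
3 [0.0, 0.0, 0.0192] -0.0
4 [0.0, 0.0, 0.0192] -0.0
5 [0.0, 0.0, 0.0192] -0.0
6 [0.0, 0.0, 0.0192] -0.0
--
```

View pics/s1.png

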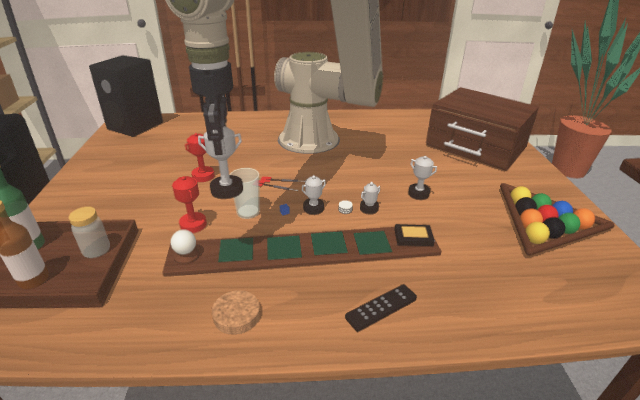

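The cup is held upright above pad 1, around (225,150), and the glass and red cups are undisturbed. Next I lower it.

play_rows(steps=[{"claw": 140, "dp": [0.001, 0, 0.02], "angular": [0, 0, 0]}, {"claw": 140, "dp": [0.001, 0, 0.025], "angular": [0, 0, 0]}, {"claw": 140, "dp": [0, 0, 0.025], "angular": [0, 0, 0]}, {"claw": 140, "dp": [0, 0, 0.025], "angular": [0, 0, 0]}, {"claw": 140, "dp": [0, 0, 0.025], "angular": [0, 0, 0]}, {"claw": 140, "dp": [0, 0, 0.02], "angular": [0, 0, 0]}, {"claw": 140, "dp": [0, 0, 0.015], "angular": [0, 0, 0]}, {"claw": 140, "dp": [0, 0, 0], "angular": [0, 0, 0]}])

```text
clock: 5.53
tcp_pos: [0.6267, -0.1998, 0.1306]
orientation: [-0.003, 0.689, 0.725, -0.001]
wrist_force: [-1.4, 0.4, -5.1]
finger_gap: 0.06
```

```bash
python3 p.py
```

```text
t 5.53 tcp [ 0.6267 -0.1998  0.1306] psi 92.9 tilt [-0.0066  0.0026] gap 0.06 F [-1.4  0.4 -5.1] j [-0.43  0.53  0.1   1.15 -0.    1.09]
```

play_rows(steps=[{"claw": 140, "dp": [0, 0, 0], "angular": [0, 0, 0]}, {"claw": 140, "dp": [0, 0, 0.002], "angular": [0, 0, 0]}, {"claw": 140, "dp": [0, 0, 0.002], "angular": [0, 0, 0]}, {"claw": 140, "dp": [0, 0, 0.002], "angular": [0, 0, 0]}, {"claw": 140, "dp": [0, 0, 0.001], "angular": [0, 0, 0]}, {"claw": 140, "dp": [0, 0, 0.001], "angular": [0, 0, 0]}, {"claw": 140, "dp": [0, 0, 0], "angular": [0, 0, 0]}, {"claw": 140, "dp": [0, 0, 0], "angular": [0, 0, 0]}])

```text
clock: 6.2
tcp_pos: [0.63, -0.2, 0.1263]
orientation: [0.0, 0.688, 0.725, -0.0]
wrist_force: [0.4, 0.6, -3.8]
finger_gap: 0.0604
```

```bash
python3 p.py
```

```text
t 6.2 tcp [ 0.63   -0.2     0.1263] psi 93.0 tilt [ 0.     -0.0001] gap 0.0604 F [ 0.4  0.6 -3.8] j [-0.43  0.53  0.09  1.14 -0.    1.09]
```

play_rows(steps=[{"claw": 140, "dp": [0, 0, 0.001], "angular": [0, 0, 0]}, {"claw": 140, "dp": [0, 0, 0.001], "angular": [0, 0, 0]}, {"claw": 140, "dp": [0, 0, 0.001], "angular": [0, 0, 0]}, {"claw": 140, "dp": [0, 0, 0], "angular": [0, 0, 0]}, {"claw": 140, "dp": [0, 0, 0.0005], "angular": [0, 0, 0]}, {"claw": 140, "dp": [0, 0, 0], "angular": [0, 0, 0]}, {"claw": 140, "dp": [0, 0, 0], "angular": [0, 0, 0]}, {"claw": 140, "dp": [0, 0, 0], "angular": [0, 0, 0]}])

```text
clock: 6.87
tcp_pos: [0.63, -0.2001, 0.1228]
orientation: [0.0, 0.688, 0.725, -0.0]
wrist_force: [-0.5, -0.3, -5.5]
finger_gap: 0.0601
```

play_rows(steps=[{"claw": 140, "dp": [0, 0, 0.0005], "angular": [0, 0, 0]}, {"claw": 140, "dp": [0, 0, 0.0005], "angular": [0, 0, 0]}, {"claw": 140, "dp": [0, 0, 0], "angular": [0, 0, 0]}, {"claw": 140, "dp": [0, 0, 0], "angular": [0, 0, 0]}, {"claw": 140, "dp": [0, 0, 0.0005], "angular": [0, 0, 0]}, {"claw": 140, "dp": [0, 0, 0], "angular": [0, 0, 0]}, {"claw": 140, "dp": [0, 0, 0], "angular": [0, 0, 0]}, {"claw": 140, "dp": [0, 0, 0], "angular": [0, 0, 0]}])

```text
clock: 7.53
tcp_pos: [0.6302, -0.2002, 0.1221]
orientation: [0.001, 0.688, 0.725, 0.0]
wrist_force: [-1.5, 0.5, 4.0]
finger_gap: 0.0601
```

play_rows(steps=[{"claw": 70, "dp": [0, 0, 0], "angular": [0, 0, 0]}, {"claw": 60, "dp": [0, 0, 0], "angular": [0, 0, 0]}, {"claw": 50, "dp": [0, 0, 0], "angular": [0, 0, 0]}, {"claw": 40, "dp": [0, 0, 0], "angular": [0, 0, 0]}, {"claw": 20, "dp": [0, 0, 0], "angular": [0, 0, 0]}, {"claw": 0, "dp": [0, 0, 0], "angular": [0, 0, 0]}, {"claw": 0, "dp": [0, 0, 0], "angular": [0, 0, 0]}, {"claw": 0, "dp": [0, 0, 0], "angular": [0, 0, 0]}])

```text
clock: 8.2
tcp_pos: [0.6299, -0.2001, 0.1213]
orientation: [0.0, 0.688, 0.725, -0.0]
wrist_force: [0.4, 0.1, -0.5]
finger_gap: 0.0852
```

play_rows(steps=[{"claw": 0, "dp": [0, 0, -0.008], "angular": [0, 0, 0]}, {"claw": 0, "dp": [0, 0, -0.02], "angular": [0, 0, 0]}, {"claw": 0, "dp": [0, 0, -0.02], "angular": [0, 0, 0]}, {"claw": 0, "dp": [0, 0, -0.02], "angular": [0, 0, 0]}, {"claw": 0, "dp": [0, 0, -0.02], "angular": [0, 0, 0]}, {"claw": 0, "dp": [0, 0, -0.02], "angular": [0, 0, 0]}, {"claw": 0, "dp": [0, 0, -0.02], "angular": [0, 0, 0]}, {"claw": 0, "dp": [0, 0, 0], "angular": [0, 0, 0]}])

```text
clock: 8.87
tcp_pos: [0.6316, -0.2008, 0.255]
orientation: [0.004, 0.688, 0.725, 0.001]
wrist_force: [0.4, 0.1, 1.1]
finger_gap: 0.0858
```

```bash
cat >> w.py <<'E'
from m import pads
if oz: pads(P,im)
E
python3 w.py d 1 .018;  python3 p.py .388,.313,.24,53,23
```

```text
tcp [ 0.6316 -0.2008  0.255 ] psi 93.0 zmax 0.1531
knob [ 0.6341 -0.1979  0.15  ] 130
wall [ 0.6342 -0.1989] 1187
wall [ 0.6343 -0.1994] 1234
base [ 0.6345 -0.2015] 407
handle line -86.8 33 71 [ 0.63397618 -0.19835525]
handle mean -86.7 1.0 104
pad [ 631.8 -184.7] [78.7 50.7] 4.4 0.0186
pad [629.9 -83.5] [79.  77.6] 3.1 0.0179
t 8.92 tcp [ 0.6312 -0.2007  0.2527] psi 93.0 tilt [ 0.0053 -0.0025] gap 0.0852 F [-0.4 -0.4  1. ] j [-0.43  0.49  0.33  1.41 -0.    1.09]
1 [0.0229, -0.0094, 0.0006] 1.74
2 [0.0226, -0.0101, 0.0006] 1.74
3 [0.0222, -0.0108, 0.0006] 1.74
4 [0.0219, -0.0114, 0.0006] 1.74
5 [0.0216, -0.0121, 0.0006] 1.74
6 [0.0212, -0.0127, 0.0006] 1.74
7 [0.0208, -0.0134, 0.0006] 1.74
8 [0.0204, -0.014, 0.0006] 1.74
9 [0.0199, -0.0146, 0.0006] 1.74
10 [0.0195, -0.0152, 0.0006] 1.74
11 [0.019, -0.0158, 0.0006] 1.74
12 [0.0185, -0.0164, 0.0006] 1.74
13 [0.018, -0.0169, 0.0006] 1.74
14 [0.0175, -0.0175, 0.0006] 1.74
15 [0.017, -0.018, 0.0006] 1.74
16 [0.0164, -0.0185, 0.0006] 1.74
17 [0.0158, -0.019, 0.0006] 1.74
18 [0.0152, -0.0194, 0.0006] 1.74
19 [0.0146, -0.0199, 0.0006] 1.74
20 [0.014, -0.0203, 0.0006] 1.74
21 [0.0134, -0.0208, 0.0006] 1.74
22 [0.0128, -0.0212, 0.0006] 1.74
23 [0.0121, -0.0215, 0.0006] 1.74
--
```

View pics/w_d1.png

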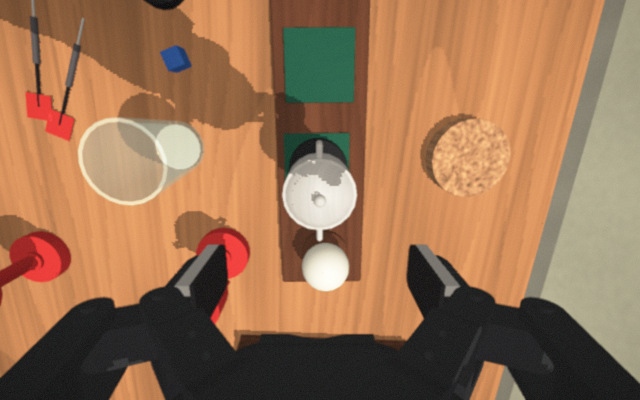

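Cup d stands upright on pad 1 about 2 mm from centre, with handles within 1° of the row. Next is cup c.

play_rows(steps=[{"claw": 0, "dp": [0.023, -0.009, 0.001], "angular": [0, 0, 1.74]}, {"claw": 0, "dp": [0.0225, -0.01, 0.001], "angular": [0, 0, 1.74]}, {"claw": 0, "dp": [0.022, -0.011, 0.001], "angular": [0, 0, 1.74]}, {"claw": 0, "dp": [0.022, -0.0115, 0.001], "angular": [0, 0, 1.74]}, {"claw": 0, "dp": [0.0215, -0.012, 0.001], "angular": [0, 0, 1.74]}, {"claw": 0, "dp": [0.021, -0.0125, 0.001], "angular": [0, 0, 1.74]}, {"claw": 0, "dp": [0.021, -0.0135, 0.001], "angular": [0, 0, 1.74]}, {"claw": 0, "dp": [0.0205, -0.014, 0.001], "angular": [0, 0, 1.74]}])

```text
clock: 9.58
tcp_pos: [0.5445, -0.0203, 0.2403]
orientation: [-0.001, 0.772, 0.636, -0.0]
wrist_force: [0.5, 0.3, -0.6]
finger_gap: 0.0854
```

play_rows(steps=[{"claw": 0, "dp": [0.02, -0.0145, 0.001], "angular": [0, 0, 1.74]}, {"claw": 0, "dp": [0.0195, -0.015, 0.001], "angular": [0, 0, 1.74]}, {"claw": 0, "dp": [0.019, -0.016, 0.001], "angular": [0, 0, 1.74]}, {"claw": 0, "dp": [0.0185, -0.0165, 0.001], "angular": [0, 0, 1.74]}, {"claw": 0, "dp": [0.018, -0.017, 0.001], "angular": [0, 0, 1.74]}, {"claw": 0, "dp": [0.0175, -0.0175, 0.001], "angular": [0, 0, 1.74]}, {"claw": 0, "dp": [0.017, -0.018, 0], "angular": [0, 0, 1.74]}, {"claw": 0, "dp": [0.0165, -0.0185, 0], "angular": [0, 0, 1.74]}])

```text
clock: 10.25
tcp_pos: [0.4597, 0.1585, 0.2344]
orientation: [-0.0, 0.843, 0.538, -0.001]
wrist_force: [0.5, 0.2, 0.4]
finger_gap: 0.0855
```

play_rows(steps=[{"claw": 0, "dp": [0.016, -0.019, 0], "angular": [0, 0, 1.74]}, {"claw": 0, "dp": [0.015, -0.0195, 0], "angular": [0, 0, 1.74]}, {"claw": 0, "dp": [0.0145, -0.02, 0], "angular": [0, 0, 1.74]}, {"claw": 0, "dp": [0.014, -0.0205, 0], "angular": [0, 0, 1.74]}, {"claw": 0, "dp": [0.0135, -0.021, 0], "angular": [0, 0, 1.74]}, {"claw": 0, "dp": [0.013, -0.021, 0], "angular": [0, 0, 1.74]}, {"claw": 0, "dp": [0.012, -0.0215, 0], "angular": [0, 0, 1.74]}, {"claw": 0, "dp": [0, 0, 0], "angular": [0, 0, 0]}])

```text
clock: 10.92
tcp_pos: [0.3845, 0.3166, 0.2345]
orientation: [-0.001, 0.894, 0.447, -0.001]
wrist_force: [-0.6, -0.4, -0.7]
finger_gap: 0.0851
```

```bash
python3 w.py c 0;  python3 p.py
```

```text
tcp [0.3845 0.3166 0.2345] psi 53.2 zmax 0.1317
knob [0.3904 0.3163 0.1281] 110
wall [0.3899 0.3155] 932
wall [0.3897 0.3151] 966
base [0.3883 0.3134] 387
handle line 52.6 62 26 [0.38997257 0.31589212]
handle mean 52.8 1.0 88
t 10.97 tcp [0.3852 0.3152 0.2344] psi 53.2 tilt [-0.0012 -0.0006] gap 0.0856 F [ 0.3 -0.5  0.3] j [ 0.52  0.17 -0.16  1.25  0.    2.74]
```

```bash
python3 p.py .389,.3145,.214,52.7,2 .389,.3145,.083,52.7,6
```

```text
t 10.97 tcp [0.3852 0.3152 0.2344] psi 53.2 tilt [-0.0012 -0.0006] gap 0.0856 F [ 0.3 -0.5  0.3] j [ 0.52  0.17 -0.16  1.25  0.    2.74]
1 [0.0008, 0.0017, 0.0102] 0.25
2 [0.0008, 0.0017, 0.0102] 0.25
--
1 [0.0, 0.0, 0.0218] -0.0
2 [0.0, 0.0, 0.0218] -0.0
3 [0.0, 0.0, 0.0218] -0.0
4 [0.0, 0.0, 0.0218] -0.0
5 [0.0, 0.0, 0.0218] -0.0
6 [0.0, 0.0, 0.0218] -0.0
--
```

play_rows(steps=[{"claw": 0, "dp": [0.001, 0.0017, 0.01], "angular": [0, 0, 0.25]}, {"claw": 0, "dp": [0.001, 0.0017, 0.01], "angular": [0, 0, 0.25]}, {"claw": 0, "dp": [0, 0, 0.022], "angular": [0, 0, 0]}, {"claw": 0, "dp": [0, 0, 0.022], "angular": [0, 0, 0]}, {"claw": 0, "dp": [0, 0, 0.022], "angular": [0, 0, 0]}, {"claw": 0, "dp": [0, 0, 0.022], "angular": [0, 0, 0]}, {"claw": 0, "dp": [0, 0, 0.022], "angular": [0, 0, 0]}, {"claw": 0, "dp": [0, 0, 0.0215], "angular": [0, 0, 0]}])

```text
clock: 11.63
tcp_pos: [0.3905, 0.3119, 0.0814]
orientation: [0.0, 0.897, 0.441, -0.001]
wrist_force: [0.1, 0.4, -0.7]
finger_gap: 0.0851
```

play_rows(steps=[{"claw": 40, "dp": [0, 0, 0], "angular": [0, 0, 0]}, {"claw": 60, "dp": [0, 0, 0], "angular": [0, 0, 0]}, {"claw": 80, "dp": [0, 0, 0], "angular": [0, 0, 0]}, {"claw": 100, "dp": [0, 0, 0], "angular": [0, 0, 0]}, {"claw": 120, "dp": [0, 0, 0], "angular": [0, 0, 0]}, {"claw": 140, "dp": [0, 0, 0], "angular": [0, 0, 0]}, {"claw": 160, "dp": [0, 0, 0], "angular": [0, 0, 0]}, {"claw": 160, "dp": [0, 0, 0], "angular": [0, 0, 0]}], force=40)

```text
clock: 12.3
tcp_pos: [0.3914, 0.314, 0.0848]
orientation: [0.0, 0.897, 0.442, 0.001]
wrist_force: [-1.0, -0.8, 5.7]
finger_gap: 0.0531
```

```bash
python3 p.py .3889,.3144,.25,53,7 .6285,-.084,.25,93.2,23
```

```text
t 12.3 tcp [0.3914 0.314  0.0848] psi 52.5 tilt [0.0022 0.0007] gap 0.0531 F [-1.  -0.8  5.7] j [ 0.52  0.28 -0.41  0.89 -0.    2.74]
1 [-0.0002, -0.0003, -0.0236] -0.07
2 [-0.0002, -0.0003, -0.0236] -0.07
3 [-0.0002, -0.0003, -0.0236] -0.07
4 [-0.0002, -0.0003, -0.0236] -0.07
5 [-0.0002, -0.0003, -0.0236] -0.07
6 [-0.0002, -0.0003, -0.0236] -0.07
7 [-0.0002, -0.0003, -0.0236] -0.07
--
1 [-0.0076, 0.0187, -0.0] -1.75
2 [-0.0081, 0.0185, -0.0] -1.75
3 [-0.0087, 0.0182, -0.0] -1.75
4 [-0.0092, 0.018, -0.0] -1.75
5 [-0.0098, 0.0177, -0.0] -1.75
6 [-0.0103, 0.0174, -0.0] -1.75
7 [-0.0108, 0.0171, -0.0] -1.75
8 [-0.0114, 0.0167, -0.0] -1.75
9 [-0.0119, 0.0164, -0.0] -1.75
10 [-0.0124, 0.016, -0.0] -1.75
11 [-0.0128, 0.0156, -0.0] -1.75
12 [-0.0133, 0.0152, -0.0] -1.75
13 [-0.0138, 0.0148, -0.0] -1.75
14 [-0.0142, 0.0144, -0.0] -1.75
15 [-0.0146, 0.0139, -0.0] -1.75
16 [-0.0151, 0.0135, -0.0] -1.75
17 [-0.0155, 0.013, -0.0] -1.75
18 [-0.0159, 0.0125, -0.0] -1.75
19 [-0.0162, 0.012, -0.0] -1.75
20 [-0.0166, 0.0115, -0.0] -1.75
21 [-0.0169, 0.011, -0.0] -1.75
22 [-0.0173, 0.0105, -0.0] -1.75
23 [-0.0176, 0.01, -0.0] -1.75
--
```

play_rows(steps=[{"claw": 160, "dp": [0, 0, -0.01], "angular": [0, 0, 0]}, {"claw": 160, "dp": [0, 0, -0.025], "angular": [0, 0, 0]}, {"claw": 160, "dp": [0, 0, -0.025], "angular": [0, 0, 0]}, {"claw": 160, "dp": [0, 0, -0.025], "angular": [0, 0, 0]}, {"claw": 160, "dp": [0, 0, -0.025], "angular": [0, 0, 0]}, {"claw": 160, "dp": [0, 0, -0.025], "angular": [0, 0, 0]}, {"claw": 160, "dp": [0, 0, -0.025], "angular": [0, 0, 0]}, {"claw": 160, "dp": [-0.003, 0.01, -0.006], "angular": [0, 0, -0.5]}])

```text
clock: 12.97
tcp_pos: [0.397, 0.3066, 0.2542]
orientation: [-0.0, 0.895, 0.447, 0.003]
wrist_force: [0.8, 0.3, -1.5]
finger_gap: 0.0527
```

play_rows(steps=[{"claw": 160, "dp": [-0.008, 0.0185, 0], "angular": [0, 0, -1.75]}, {"claw": 160, "dp": [-0.008, 0.0185, 0], "angular": [0, 0, -1.75]}, {"claw": 160, "dp": [-0.0085, 0.018, 0], "angular": [0, 0, -1.75]}, {"claw": 160, "dp": [-0.009, 0.018, 0], "angular": [0, 0, -1.75]}, {"claw": 160, "dp": [-0.01, 0.0175, 0], "angular": [0, 0, -1.75]}, {"claw": 160, "dp": [-0.0105, 0.0175, 0], "angular": [0, 0, -1.75]}, {"claw": 160, "dp": [-0.011, 0.017, 0], "angular": [0, 0, -1.75]}, {"claw": 160, "dp": [-0.0115, 0.0165, 0], "angular": [0, 0, -1.75]}])

```text
clock: 13.63
tcp_pos: [0.4789, 0.1656, 0.2499]
orientation: [-0.0, 0.834, 0.553, -0.0]
wrist_force: [-0.4, 0.4, -1.7]
finger_gap: 0.0531
```

play_rows(steps=[{"claw": 160, "dp": [-0.012, 0.0165, 0], "angular": [0, 0, -1.75]}, {"claw": 160, "dp": [-0.0125, 0.016, 0], "angular": [0, 0, -1.75]}, {"claw": 160, "dp": [-0.013, 0.0155, 0], "angular": [0, 0, -1.75]}, {"claw": 160, "dp": [-0.0135, 0.015, 0], "angular": [0, 0, -1.75]}, {"claw": 160, "dp": [-0.014, 0.015, 0], "angular": [0, 0, -1.75]}, {"claw": 160, "dp": [-0.014, 0.0145, 0], "angular": [0, 0, -1.75]}, {"claw": 160, "dp": [-0.0145, 0.014, 0], "angular": [0, 0, -1.75]}, {"claw": 160, "dp": [-0.015, 0.0135, 0], "angular": [0, 0, -1.75]}])

```text
clock: 14.3
tcp_pos: [0.5624, 0.0268, 0.2498]
orientation: [-0.0, 0.76, 0.65, -0.0]
wrist_force: [-0.8, -0.6, -2.1]
finger_gap: 0.053
```

```bash
python3 p.py .6285,-.0845,.25,93.2,6
```

```text
t 14.3 tcp [0.5624 0.0268 0.2498] psi 81.1 tilt [-0.0013  0.0001] gap 0.053 F [-0.8 -0.6 -2.1] j [-0.1   0.29  0.04  1.32  0.    1.63]
1 [-0.0166, 0.0138, -0.0] -2.02
2 [-0.0171, 0.0132, -0.0] -2.02
3 [-0.0175, 0.0126, -0.0] -2.02
4 [-0.018, 0.0119, -0.0] -2.02
5 [-0.0184, 0.0113, -0.0] -2.02
6 [-0.0188, 0.0106, -0.0] -2.02
--
```

play_rows(steps=[{"claw": 160, "dp": [-0.016, 0.0135, 0], "angular": [0, 0, -2]}, {"claw": 160, "dp": [-0.0165, 0.013, 0], "angular": [0, 0, -2]}, {"claw": 160, "dp": [-0.017, 0.0125, 0], "angular": [0, 0, -2]}, {"claw": 160, "dp": [-0.0175, 0.012, 0], "angular": [0, 0, -2]}, {"claw": 160, "dp": [-0.018, 0.011, 0], "angular": [0, 0, -2]}, {"claw": 160, "dp": [-0.018, 0.0105, 0], "angular": [0, 0, -1.5]}, {"claw": 160, "dp": [0, 0, 0], "angular": [0, 0, 0]}, {"claw": 160, "dp": [0, 0, 0], "angular": [0, 0, 0]}])

```text
clock: 14.97
tcp_pos: [0.6276, -0.0813, 0.249]
orientation: [-0.001, 0.692, 0.722, -0.0]
wrist_force: [0.2, 0.0, -2.1]
finger_gap: 0.0532
```

```bash
python3 p.py .6285,-.083,.22,93.2,2
```

```text
t 14.97 tcp [ 0.6276 -0.0813  0.249 ] psi 92.4 tilt [-0.0018  0.0006] gap 0.0532 F [ 0.2  0.  -2.1] j [-0.26  0.43  0.24  1.38  0.    1.27]
1 [-0.0008, 0.0004, 0.0145] -0.41
2 [-0.0008, 0.0004, 0.0145] -0.41
--
```

play_rows(steps=[{"claw": 160, "dp": [-0.001, 0.0005, 0.015], "angular": [0, 0, -0.4]}, {"claw": 160, "dp": [-0.001, 0.0005, 0.025], "angular": [0, 0, -0.4]}, {"claw": 160, "dp": [0, 0, 0.025], "angular": [0, 0, 0]}, {"claw": 160, "dp": [0, 0, 0.025], "angular": [0, 0, 0]}, {"claw": 160, "dp": [0, 0, 0.02], "angular": [0, 0, 0]}, {"claw": 160, "dp": [0, 0, 0.018], "angular": [0, 0, 0]}, {"claw": 160, "dp": [0, 0, 0.01], "angular": [0, 0, 0]}, {"claw": 160, "dp": [0, 0, 0.003], "angular": [0, 0, 0]}])

```text
clock: 15.63
tcp_pos: [0.6269, -0.0812, 0.1068]
orientation: [-0.002, 0.686, 0.727, -0.001]
wrist_force: [-0.4, 0.1, -1.8]
finger_gap: 0.0531
```

play_rows(steps=[{"claw": 160, "dp": [0, 0, 0], "angular": [0, 0, 0]}, {"claw": 160, "dp": [0, 0, 0.001], "angular": [0, 0, 0]}, {"claw": 160, "dp": [0, 0, 0.001], "angular": [0, 0, 0]}, {"claw": 160, "dp": [0, 0, 0.001], "angular": [0, 0, 0]}, {"claw": 160, "dp": [0, 0, 0], "angular": [0, 0, 0]}, {"claw": 160, "dp": [0, 0, 0], "angular": [0, 0, 0]}, {"claw": 160, "dp": [0, 0, 0], "angular": [0, 0, 0]}, {"claw": 160, "dp": [0, 0, 0], "angular": [0, 0, 0]}])

```text
clock: 16.3
tcp_pos: [0.6289, -0.0825, 0.106]
orientation: [0.0, 0.687, 0.727, 0.0]
wrist_force: [0.4, 0.3, -2.6]
finger_gap: 0.0528
```

```bash
python3 p.py
```

```text
t 16.3 tcp [ 0.6289 -0.0825  0.106 ] psi 93.3 tilt [ 0.0003 -0.0002] gap 0.0528 F [ 0.4  0.3 -2.6] j [-0.26  0.49 -0.02  1.06 -0.    1.26]
```

play_rows(steps=[{"claw": 160, "dp": [0, 0, 0.001], "angular": [0, 0, 0]}, {"claw": 160, "dp": [0, 0, 0.001], "angular": [0, 0, 0]}, {"claw": 160, "dp": [0, 0, 0.001], "angular": [0, 0, 0]}, {"claw": 160, "dp": [0, 0, 0.0005], "angular": [0, 0, 0]}, {"claw": 160, "dp": [0, 0, 0.0005], "angular": [0, 0, 0]}, {"claw": 160, "dp": [0, 0, 0], "angular": [0, 0, 0]}, {"claw": 160, "dp": [0, 0, 0], "angular": [0, 0, 0]}, {"claw": 160, "dp": [0, 0, 0], "angular": [0, 0, 0]}])

```text
clock: 16.97
tcp_pos: [0.6289, -0.0826, 0.1029]
orientation: [0.0, 0.687, 0.727, 0.0]
wrist_force: [-2.4, -0.7, 4.6]
finger_gap: 0.0528
```

Contact. I release, raise, and look.

play_rows(steps=[{"claw": 90, "dp": [0, 0, 0], "angular": [0, 0, 0]}, {"claw": 70, "dp": [0, 0, 0], "angular": [0, 0, 0]}, {"claw": 50, "dp": [0, 0, 0], "angular": [0, 0, 0]}, {"claw": 30, "dp": [0, 0, 0], "angular": [0, 0, 0]}, {"claw": 10, "dp": [0, 0, 0], "angular": [0, 0, 0]}, {"claw": 0, "dp": [0, 0, 0], "angular": [0, 0, 0]}, {"claw": 0, "dp": [0, 0, 0], "angular": [0, 0, 0]}, {"claw": 0, "dp": [0, 0, 0], "angular": [0, 0, 0]}])

```text
clock: 17.63
tcp_pos: [0.6289, -0.0825, 0.1017]
orientation: [0.0, 0.687, 0.727, -0.0]
wrist_force: [-0.6, 0.2, -0.0]
finger_gap: 0.0854
```

play_rows(steps=[{"claw": 0, "dp": [0, 0, -0.008], "angular": [0, 0, 0]}, {"claw": 0, "dp": [0, 0, -0.02], "angular": [0, 0, 0]}, {"claw": 0, "dp": [0, 0, -0.02], "angular": [0, 0, 0]}, {"claw": 0, "dp": [0, 0, -0.02], "angular": [0, 0, 0]}, {"claw": 0, "dp": [0, 0, -0.02], "angular": [0, 0, 0]}, {"claw": 0, "dp": [0, 0, -0.02], "angular": [0, 0, 0]}, {"claw": 0, "dp": [0, 0, -0.005], "angular": [0, 0, 0]}, {"claw": 0, "dp": [0, 0, 0], "angular": [0, 0, 0]}])

```text
clock: 18.3
tcp_pos: [0.63, -0.0828, 0.2172]
orientation: [0.002, 0.687, 0.727, 0.001]
wrist_force: [0.2, 0.6, -0.9]
finger_gap: 0.0853
```

```bash
python3 w.py c 1 .018;  python3 p.py .45,-.006,.215,114,14
```

```text
tcp [ 0.63   -0.0828  0.2172] psi 93.3 zmax 0.1315
knob [ 0.6276 -0.0905  0.1279] 170
wall [ 0.6274 -0.0877] 468
wall [ 0.6273 -0.0855] 806
base [ 0.6271 -0.0858] 612
handle line -86.5 15 112 [ 0.62726073 -0.08288749]
handle mean -86.6 1.0 127
pad [ 610.5 -199.8] [33.5 79. ] 3.0 0.0189
pad [629.9 -83.2] [78.5 78.3] 3.4 0.0183
pad [618.6  26.1] [78.9 78.8] 3.4 0.0179
t 18.35 tcp [ 0.6293 -0.0826  0.2154] psi 93.3 tilt [ 0.0017 -0.0005] gap 0.0852 F [ 0.8 -0.6 -1.4] j [-0.26  0.44  0.17  1.3  -0.    1.26]
1 [0.0062, -0.0125, 0.0] -1.48
2 [0.0065, -0.0123, 0.0] -1.48
3 [0.0068, -0.0121, 0.0] -1.48
4 [0.0071, -0.012, 0.0] -1.48
5 [0.0074, -0.0118, 0.0] -1.48
6 [0.0077, -0.0116, 0.0] -1.48
7 [0.008, -0.0114, 0.0] -1.48
8 [0.0083, -0.0112, 0.0] -1.48
9 [0.0086, -0.0109, 0.0] -1.48
10 [0.0089, -0.0107, 0.0] -1.48
11 [0.0092, -0.0105, 0.0] -1.48
12 [0.0094, -0.0102, 0.0] -1.48
13 [0.0097, -0.01, 0.0] -1.48
14 [0.01, -0.0097, 0.0] -1.48
--
```

Cup c stands on pad 2 within about 3 mm. Next is cup b.

play_rows(steps=[{"claw": 0, "dp": [0.006, -0.0125, 0], "angular": [0, 0, -1.5]}, {"claw": 0, "dp": [0.0065, -0.0125, 0], "angular": [0, 0, -1.5]}, {"claw": 0, "dp": [0.007, -0.012, 0], "angular": [0, 0, -1.5]}, {"claw": 0, "dp": [0.007, -0.012, 0], "angular": [0, 0, -1.5]}, {"claw": 0, "dp": [0.0075, -0.012, 0], "angular": [0, 0, -1.5]}, {"claw": 0, "dp": [0.0075, -0.0115, 0], "angular": [0, 0, -1.5]}, {"claw": 0, "dp": [0.008, -0.0115, 0], "angular": [0, 0, -1.5]}, {"claw": 0, "dp": [0.0085, -0.011, 0], "angular": [0, 0, -1.5]}])

```text
clock: 19.02
tcp_pos: [0.5244, -0.0387, 0.2128]
orientation: [-0.001, 0.606, 0.795, -0.001]
wrist_force: [0.5, -0.7, 0.3]
finger_gap: 0.0854
```

play_rows(steps=[{"claw": 0, "dp": [0.0085, -0.011, 0], "angular": [0, 0, -1.5]}, {"claw": 0, "dp": [0.009, -0.0105, 0], "angular": [0, 0, -1.5]}, {"claw": 0, "dp": [0.009, -0.0105, 0], "angular": [0, 0, -1.5]}, {"claw": 0, "dp": [0.0095, -0.01, 0], "angular": [0, 0, -1.5]}, {"claw": 0, "dp": [0.0095, -0.01, 0], "angular": [0, 0, -1.5]}, {"claw": 0, "dp": [0.01, -0.0095, 0], "angular": [0, 0, -1.2]}, {"claw": 0, "dp": [0, 0, 0], "angular": [0, 0, 0]}, {"claw": 0, "dp": [0, 0, 0], "angular": [0, 0, 0]}])

```text
clock: 19.68
tcp_pos: [0.449, -0.0064, 0.2138]
orientation: [-0.001, 0.545, 0.839, -0.0]
wrist_force: [0.6, -0.6, -0.3]
finger_gap: 0.0854
```

```bash
python3 w.py b 0;  python3 p.py
```

```text
tcp [ 0.449  -0.0064  0.2138] psi 114.0 zmax 0.1112
knob [ 0.4509 -0.0026  0.1079] 112
wall [ 0.4514 -0.0036] 799
wall [ 0.4515 -0.004 ] 829
base [ 0.4524 -0.0058] 418
handle line -67.5 31 64 [ 0.45122236 -0.00292322]
handle mean -67.5 1.0 95
t 19.73 tcp [ 0.4497 -0.0067  0.214 ] psi 114.0 tilt [-0.0007 -0.0001] gap 0.0851 F [-0.4 -0.1 -0.7] j [-0.19  0.08 -0.3   1.18 -0.    0.96]
```

```bash
python3 p.py .4515,-.0045,.2,112.5,2 .4515,-.0045,.064,112.5,6
```

```text
t 19.73 tcp [ 0.4497 -0.0067  0.214 ] psi 114.0 tilt [-0.0007 -0.0001] gap 0.0851 F [-0.4 -0.1 -0.7] j [-0.19  0.08 -0.3   1.18 -0.    0.96]
1 [0.0006, 0.0013, 0.007] 0.73
2 [0.0007, 0.0012, 0.007] 0.73
--
1 [0.0, 0.0, 0.0227] -0.0
2 [0.0, 0.0, 0.0227] -0.0
3 [0.0, 0.0, 0.0227] -0.0
4 [0.0, 0.0, 0.0227] -0.0
5 [0.0, 0.0, 0.0227] -0.0
6 [0.0, 0.0, 0.0227] -0.0
--
```

play_rows(steps=[{"claw": 0, "dp": [0.0006, 0.0012, 0.008], "angular": [0, 0, 0.7]}, {"claw": 0, "dp": [0.0006, 0.0012, 0.008], "angular": [0, 0, 0.7]}, {"claw": 0, "dp": [0, 0, 0.0225], "angular": [0, 0, 0]}, {"claw": 0, "dp": [0, 0, 0.0225], "angular": [0, 0, 0]}, {"claw": 0, "dp": [0, 0, 0.0225], "angular": [0, 0, 0]}, {"claw": 0, "dp": [0, 0, 0.0225], "angular": [0, 0, 0]}, {"claw": 0, "dp": [0, 0, 0.0225], "angular": [0, 0, 0]}, {"claw": 0, "dp": [0, 0, 0.0225], "angular": [0, 0, 0]}])

```text
clock: 20.4
tcp_pos: [0.4513, -0.0046, 0.0617]
orientation: [-0.0, 0.555, 0.832, -0.0]
wrist_force: [1.4, -0.4, 0.5]
finger_gap: 0.0852
```

play_rows(steps=[{"claw": 40, "dp": [0, 0, 0], "angular": [0, 0, 0]}, {"claw": 60, "dp": [0, 0, 0], "angular": [0, 0, 0]}, {"claw": 80, "dp": [0, 0, 0], "angular": [0, 0, 0]}, {"claw": 100, "dp": [0, 0, 0], "angular": [0, 0, 0]}, {"claw": 120, "dp": [0, 0, 0], "angular": [0, 0, 0]}, {"claw": 150, "dp": [0, 0, 0], "angular": [0, 0, 0]}, {"claw": 180, "dp": [0, 0, 0], "angular": [0, 0, 0]}, {"claw": 180, "dp": [0, 0, 0], "angular": [0, 0, 0]}], force=35)

```text
clock: 21.07
tcp_pos: [0.4526, -0.0049, 0.0652]
orientation: [0.001, 0.555, 0.832, 0.0]
wrist_force: [-1.1, -0.9, 6.6]
finger_gap: 0.0463
```

```bash
python3 p.py .4515,-.0045,.215,112.5,7 .6175,.0255,.215,93.3,10
```

```text
t 21.07 tcp [ 0.4526 -0.0049  0.0652] psi 112.6 tilt [ 0.0027 -0.0009] gap 0.0463 F [-1.1 -0.9  6.6] j [-0.19  0.21 -0.55  0.81 -0.    0.99]
1 [0.0001, -0.0001, -0.0214] 0.01
2 [0.0001, -0.0001, -0.0214] 0.01
3 [0.0001, -0.0001, -0.0214] 0.01
4 [0.0001, -0.0001, -0.0214] 0.01
5 [0.0001, -0.0001, -0.0214] 0.01
6 [0.0001, -0.0001, -0.0214] 0.01
7 [0.0001, -0.0001, -0.0214] 0.01
--
1 [-0.0036, 0.0165, -0.0] 1.92
2 [-0.003, 0.0166, -0.0] 1.92
3 [-0.0025, 0.0167, -0.0] 1.92
4 [-0.0019, 0.0168, -0.0] 1.92
5 [-0.0013, 0.0168, -0.0] 1.92
6 [-0.0008, 0.0169, -0.0] 1.92
7 [-0.0002, 0.0169, -0.0] 1.92
8 [0.0003, 0.0169, -0.0] 1.92
9 [0.0009, 0.0168, -0.0] 1.92
10 [0.0015, 0.0168, -0.0] 1.92
--
```

play_rows(steps=[{"claw": 180, "dp": [0, 0, -0.01], "angular": [0, 0, 0]}, {"claw": 180, "dp": [0, 0, -0.025], "angular": [0, 0, 0]}, {"claw": 180, "dp": [0, 0, -0.025], "angular": [0, 0, 0]}, {"claw": 180, "dp": [0, 0, -0.025], "angular": [0, 0, 0]}, {"claw": 180, "dp": [0, 0, -0.025], "angular": [0, 0, 0]}, {"claw": 180, "dp": [0, 0, -0.025], "angular": [0, 0, 0]}, {"claw": 180, "dp": [0, 0, -0.015], "angular": [0, 0, 0]}, {"claw": 180, "dp": [-0.0036, 0.0165, 0], "angular": [0, 0, 1.9]}])

```text
clock: 21.73
tcp_pos: [0.4677, -0.0017, 0.2177]
orientation: [0.002, 0.569, 0.822, 0.001]
wrist_force: [0.5, -0.5, -2.2]
finger_gap: 0.0464
```

play_rows(steps=[{"claw": 180, "dp": [-0.003, 0.0165, 0], "angular": [0, 0, 1.9]}, {"claw": 180, "dp": [-0.0025, 0.0167, 0], "angular": [0, 0, 1.9]}, {"claw": 180, "dp": [-0.002, 0.0167, 0], "angular": [0, 0, 1.9]}, {"claw": 180, "dp": [-0.0015, 0.0167, 0], "angular": [0, 0, 1.9]}, {"claw": 180, "dp": [-0.001, 0.0167, 0], "angular": [0, 0, 1.9]}, {"claw": 180, "dp": [0, 0.0167, 0], "angular": [0, 0, 1.9]}, {"claw": 180, "dp": [0, 0.0167, 0], "angular": [0, 0, 1.9]}, {"claw": 180, "dp": [0.001, 0.0167, 0], "angular": [0, 0, 1.9]}])

```text
clock: 22.4
tcp_pos: [0.6006, 0.0224, 0.2136]
orientation: [-0.0, 0.673, 0.74, -0.0]
wrist_force: [-0.9, 0.4, -2.5]
finger_gap: 0.0461
```

play_rows(steps=[{"claw": 180, "dp": [0.0015, 0.0165, 0], "angular": [0, 0, 1.9]}, {"claw": 180, "dp": [0, 0, 0], "angular": [0, 0, 0]}, {"claw": 180, "dp": [0, 0, 0], "angular": [0, 0, 0]}, {"claw": 180, "dp": [0, 0, 0.005], "angular": [0, 0, 0]}, {"claw": 180, "dp": [0, 0, 0.02], "angular": [0, 0, 0]}, {"claw": 180, "dp": [0, 0, 0.02], "angular": [0, 0, 0]}, {"claw": 180, "dp": [0, 0, 0.02], "angular": [0, 0, 0]}, {"claw": 180, "dp": [0, 0, 0.005], "angular": [0, 0, 0]}])

```text
clock: 23.07
tcp_pos: [0.6131, 0.0252, 0.1403]
orientation: [-0.002, 0.685, 0.729, -0.002]
wrist_force: [-1.1, 0.2, -3.0]
finger_gap: 0.0465
```

```bash
python3 p.py .6175,.0255,.1,93.3,3
```

```text
t 23.07 tcp [0.6131 0.0252 0.1403] psi 93.6 tilt [-0.006   0.0004] gap 0.0465 F [-1.1  0.2 -3. ] j [-0.09  0.44 -0.02  1.12 -0.    1.42]
1 [-0.0, 0.0015, 0.0134] 0.1
2 [-0.0, 0.0015, 0.0134] 0.1
3 [0.0, 0.0015, 0.0134] 0.1
--
```

play_rows(steps=[{"claw": 180, "dp": [0, 0.001, 0.015], "angular": [0, 0, 0.1]}, {"claw": 180, "dp": [0, 0, 0.015], "angular": [0, 0, 0]}, {"claw": 180, "dp": [0, 0, 0.015], "angular": [0, 0, 0]}, {"claw": 180, "dp": [0, 0, 0.006], "angular": [0, 0, 0]}, {"claw": 180, "dp": [0, 0, 0.002], "angular": [0, 0, 0]}, {"claw": 180, "dp": [0, 0, 0], "angular": [0, 0, 0]}, {"claw": 180, "dp": [0, 0, 0], "angular": [0, 0, 0]}, {"claw": 180, "dp": [0, 0, 0], "angular": [0, 0, 0]}])

```text
clock: 23.73
tcp_pos: [0.6181, 0.0252, 0.0921]
orientation: [0.001, 0.685, 0.728, 0.001]
wrist_force: [0.6, -0.1, -1.2]
finger_gap: 0.0464
```

```bash
python3 p.py .6175,.0255,.083,93.3,3
```

```text
t 23.73 tcp [0.6181 0.0252 0.0921] psi 93.5 tilt [ 0.0021 -0.0003] gap 0.0464 F [ 0.6 -0.1 -1.2] j [-0.09  0.47 -0.09  1.01 -0.    1.42]
1 [0.0001, -0.0002, 0.003] 0.06
2 [0.0001, -0.0002, 0.003] 0.06
3 [0.0001, -0.0002, 0.003] 0.06
--
```

play_rows(steps=[{"claw": 180, "dp": [0, 0, 0.003], "angular": [0, 0, 0]}, {"claw": 180, "dp": [0, 0, 0.002], "angular": [0, 0, 0]}, {"claw": 180, "dp": [0, 0, 0.001], "angular": [0, 0, 0]}, {"claw": 180, "dp": [0, 0, 0.001], "angular": [0, 0, 0]}, {"claw": 180, "dp": [0, 0, 0.001], "angular": [0, 0, 0]}, {"claw": 180, "dp": [0, 0, 0.0005], "angular": [0, 0, 0]}, {"claw": 180, "dp": [0, 0, 0], "angular": [0, 0, 0]}, {"claw": 180, "dp": [0, 0, 0], "angular": [0, 0, 0]}])

```text
clock: 24.4
tcp_pos: [0.6173, 0.0253, 0.0833]
orientation: [0.0, 0.685, 0.728, 0.0]
wrist_force: [-3.7, 0.1, 5.7]
finger_gap: 0.0458
```

Contact. Release and raise.

play_rows(steps=[{"claw": 110, "dp": [0, 0, 0], "angular": [0, 0, 0]}, {"claw": 90, "dp": [0, 0, 0], "angular": [0, 0, 0]}, {"claw": 70, "dp": [0, 0, 0], "angular": [0, 0, 0]}, {"claw": 50, "dp": [0, 0, 0], "angular": [0, 0, 0]}, {"claw": 20, "dp": [0, 0, 0], "angular": [0, 0, 0]}, {"claw": 0, "dp": [0, 0, 0], "angular": [0, 0, 0]}, {"claw": 0, "dp": [0, 0, 0], "angular": [0, 0, 0]}, {"claw": 0, "dp": [0, 0, 0], "angular": [0, 0, 0]}])

```text
clock: 25.07
tcp_pos: [0.6174, 0.0252, 0.0822]
orientation: [0.0, 0.685, 0.728, 0.0]
wrist_force: [-0.0, -0.1, -0.4]
finger_gap: 0.0856
```

play_rows(steps=[{"claw": 0, "dp": [0, 0, -0.008], "angular": [0, 0, 0]}, {"claw": 0, "dp": [0, 0, -0.02], "angular": [0, 0, 0]}, {"claw": 0, "dp": [0, 0, -0.02], "angular": [0, 0, 0]}, {"claw": 0, "dp": [0, 0, -0.02], "angular": [0, 0, 0]}, {"claw": 0, "dp": [0, 0, -0.02], "angular": [0, 0, 0]}, {"claw": 0, "dp": [0, 0, -0.02], "angular": [0, 0, 0]}, {"claw": 0, "dp": [0, 0, -0.005], "angular": [0, 0, 0]}, {"claw": 0, "dp": [0, 0, 0], "angular": [0, 0, 0]}])

```text
clock: 25.73
tcp_pos: [0.6187, 0.0252, 0.1977]
orientation: [0.002, 0.685, 0.728, 0.001]
wrist_force: [-0.5, 0.6, 0.2]
finger_gap: 0.0855
```

```bash
python3 w.py b 1 .018;  python3 p.py .458,.151,.195,125,14
```

```text
tcp [0.6187 0.0252 0.1977] psi 93.5 zmax 0.1107
knob [0.6187 0.0088 0.1078] 197
wall [0.6158 0.0318] 105
wall [0.616 0.029] 653
base [0.6163 0.0257] 432
handle line -86.3 51 70 [0.61641004 0.02885174]
handle mean -86.5 1.0 121
pad [630.2 -83.4] [78.3 79.2] 3.4 0.0182
pad [618.8  25.8] [78.7 78.3] 3.6 0.0182
pad [622.3 133. ] [78.5 78.5] 3.6 0.0179
t 25.78 tcp [0.6178 0.0252 0.1959] psi 93.5 tilt [ 0.0017 -0.0002] gap 0.0852 F [-0.7  0.6 -1. ] j [-0.09  0.41  0.08  1.24 -0.    1.42]
1 [0.0097, -0.0108, 0.0001] -2.25
2 [0.0101, -0.0105, 0.0001] -2.25
3 [0.0105, -0.0101, 0.0001] -2.25
4 [0.0109, -0.0096, 0.0001] -2.25
5 [0.0112, -0.0092, 0.0001] -2.25
6 [0.0116, -0.0088, 0.0001] -2.25
7 [0.0119, -0.0083, 0.0001] -2.25
8 [0.0122, -0.0078, 0.0001] -2.25
9 [0.0125, -0.0073, 0.0001] -2.25
10 [0.0128, -0.0068, 0.0001] -2.25
11 [0.0131, -0.0063, 0.0001] -2.25
12 [0.0133, -0.0058, 0.0001] -2.25
13 [0.0135, -0.0053, 0.0001] -2.25
14 [0.0137, -0.0047, 0.0001] -2.25
--
```

Cup b is on pad 3 within about 3 mm. Next is cup a.

play_rows(steps=[{"claw": 0, "dp": [0.0097, -0.0108, 0], "angular": [0, 0, -2.25]}, {"claw": 0, "dp": [0.01, -0.0105, 0], "angular": [0, 0, -2.25]}, {"claw": 0, "dp": [0.0105, -0.01, 0], "angular": [0, 0, -2.25]}, {"claw": 0, "dp": [0.011, -0.0096, 0], "angular": [0, 0, -2.25]}, {"claw": 0, "dp": [0.0112, -0.0092, 0], "angular": [0, 0, -2.25]}, {"claw": 0, "dp": [0.0116, -0.0088, 0], "angular": [0, 0, -2.25]}, {"claw": 0, "dp": [0.012, -0.0083, 0], "angular": [0, 0, -2.25]}, {"claw": 0, "dp": [0.0122, -0.0078, 0], "angular": [0, 0, -2.25]}])

```text
clock: 26.45
tcp_pos: [0.5244, 0.0976, 0.1934]
orientation: [-0.001, 0.562, 0.827, -0.001]
wrist_force: [-0.1, 0.7, 0.0]
finger_gap: 0.0852
```

play_rows(steps=[{"claw": 0, "dp": [0.0125, -0.0073, 0], "angular": [0, 0, -2.25]}, {"claw": 0, "dp": [0.0128, -0.0068, 0], "angular": [0, 0, -2.25]}, {"claw": 0, "dp": [0.013, -0.0063, 0], "angular": [0, 0, -2.25]}, {"claw": 0, "dp": [0.0133, -0.0058, 0], "angular": [0, 0, -2.25]}, {"claw": 0, "dp": [0.0135, -0.0053, 0], "angular": [0, 0, -2.25]}, {"claw": 0, "dp": [0.0137, -0.0047, 0], "angular": [0, 0, -2.25]}, {"claw": 0, "dp": [0, 0, 0], "angular": [0, 0, 0]}, {"claw": 0, "dp": [0, 0, 0], "angular": [0, 0, 0]}])

```text
clock: 27.12
tcp_pos: [0.4572, 0.1517, 0.1955]
orientation: [0.0, 0.461, 0.887, 0.0]
wrist_force: [0.7, 0.7, 1.5]
finger_gap: 0.0854
```

```bash
python3 w.py a 0;  python3 p.py .4585,.151,.18,125,2 .4585,.151,.044,125,6
```

```text
tcp [0.4572 0.1517 0.1955] psi 125.1 zmax 0.0905
knob [0.4588 0.1537 0.0881] 106
wall [0.4596 0.1527] 665
wall [0.4597 0.1525] 682
base [0.4609 0.1509] 433
handle line -61.5 32 157 [0.45842905 0.15108699]
handle mean -60.3 0.57 189
t 27.17 tcp [0.4579 0.1514 0.1955] psi 125.0 tilt [ 0.0011 -0.0002] gap 0.0853 F [0.2 0.1 0.7] j [ 0.15  0.15 -0.27  1.15 -0.    1.11]
1 [-0.0003, 0.0001, 0.0078] 0.02
2 [-0.0003, 0.0001, 0.0078] 0.02
--
1 [0.0, 0.0, 0.0227] -0.0
2 [0.0, 0.0, 0.0227] -0.0
3 [0.0, 0.0, 0.0227] -0.0
4 [0.0, 0.0, 0.0227] -0.0
5 [0.0, 0.0, 0.0227] -0.0
6 [0.0, 0.0, 0.0227] -0.0
--
```

```bash
python3 - <<'E'
import numpy as np
z=np.load('wr.npz'); Q=z['W'].reshape(-1,3); Q=Q[np.isfinite(Q[:,0])]; c=np.array([.4595,.152])
h=Q[(Q[:,2]>.035)&(Q[:,2]<.082)][:,:2]-c; r=np.hypot(*h.T); h=h[(r>.025)&(r<.04)]
a=np.degrees(np.arctan2(h[:,1],h[:,0])); print(len(a),np.histogram(a,36,(-180,180))[0]); p=h[a>0].mean(0)-h[a<0].mean(0); print(np.degrees(np.arctan2(p[1],p[0])))
E
python3 p.py .4598,.152,.18,124.5,2
```

```text
95 [ 0  0  0  0  0  0  0  0  0  0  0 15 10  0  0  0  0  0  0  0  0  0  0  0
  0  0  0  0  0 50 20  0  0  0  0  0]
118.27807682012454
t 27.17 tcp [0.4579 0.1514 0.1955] psi 125.0 tilt [ 0.0011 -0.0002] gap 0.0853 F [0.2 0.1 0.7] j [ 0.15  0.15 -0.27  1.15 -0.    1.11]
1 [-0.0003, 0.001, 0.0078] 0.27
2 [-0.0003, 0.001, 0.0078] 0.27
--
```

View pics/w_a0.png

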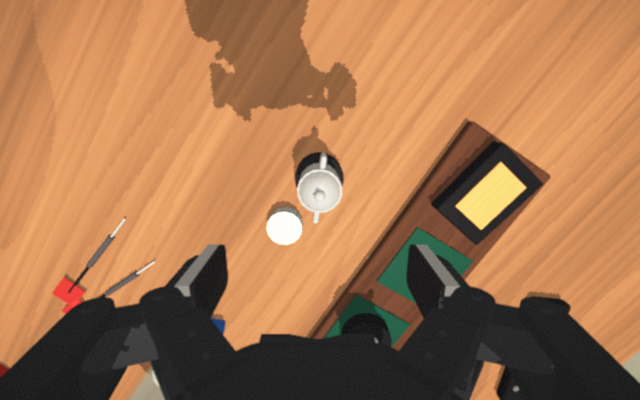

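The wrist view shows cup a centred at (320,188), handles about 7° off the tool axis, so psi is 118.3. A low white puck sits at (285,228), clear of the fingers.

play_rows(steps=[{"claw": 0, "dp": [-0.0003, 0.0008, 0.008], "angular": [0, 0, 3.35]}, {"claw": 0, "dp": [-0.0003, 0.0008, 0.008], "angular": [0, 0, 3.35]}, {"claw": 0, "dp": [0, 0, 0.0225], "angular": [0, 0, 0]}, {"claw": 0, "dp": [0, 0, 0.0225], "angular": [0, 0, 0]}, {"claw": 0, "dp": [0, 0, 0.0225], "angular": [0, 0, 0]}, {"claw": 0, "dp": [0, 0, 0.0225], "angular": [0, 0, 0]}, {"claw": 0, "dp": [0, 0, 0.0225], "angular": [0, 0, 0]}, {"claw": 0, "dp": [0, 0, 0.022], "angular": [0, 0, 0]}])

```text
clock: 27.83
tcp_pos: [0.4603, 0.151, 0.0437]
orientation: [0.0, 0.513, 0.858, 0.0]
wrist_force: [0.4, 0.2, 1.1]
finger_gap: 0.0856
```

play_rows(steps=[{"claw": 40, "dp": [0, 0, 0], "angular": [0, 0, 0]}, {"claw": 70, "dp": [0, 0, 0], "angular": [0, 0, 0]}, {"claw": 90, "dp": [0, 0, 0], "angular": [0, 0, 0]}, {"claw": 110, "dp": [0, 0, 0], "angular": [0, 0, 0]}, {"claw": 130, "dp": [0, 0, 0], "angular": [0, 0, 0]}, {"claw": 150, "dp": [0, 0, 0], "angular": [0, 0, 0]}, {"claw": 180, "dp": [0, 0, 0], "angular": [0, 0, 0]}, {"claw": 200, "dp": [0, 0, 0], "angular": [0, 0, 0]}], force=30)

```text
clock: 28.5
tcp_pos: [0.4606, 0.1514, 0.0463]
orientation: [0.001, 0.513, 0.858, 0.001]
wrist_force: [-0.5, -1.9, 6.7]
finger_gap: 0.0391
```

```bash
python3 p.py .4595,.152,.195,118.3,7 .6215,.133,.195,93.4,10
```

```text
t 28.5 tcp [0.4606 0.1514 0.0463] psi 118.3 tilt [0.0029 0.    ] gap 0.0391 F [-0.5 -1.9  6.7] j [ 0.15  0.29 -0.5   0.78 -0.    1.23]
1 [0.0001, -0.0001, -0.0212] -0.0
2 [0.0001, -0.0001, -0.0212] -0.0
3 [0.0001, -0.0001, -0.0212] -0.0
4 [0.0001, -0.0001, -0.0212] -0.0
5 [0.0001, -0.0001, -0.0212] -0.0
6 [0.0001, -0.0001, -0.0212] -0.0
7 [0.0001, -0.0001, -0.0212] -0.0
--
1 [-0.0094, 0.0134, -0.0] 2.49
2 [-0.0088, 0.0138, -0.0] 2.49
3 [-0.0082, 0.0141, -0.0] 2.49
4 [-0.0075, 0.0145, -0.0] 2.49
5 [-0.0069, 0.0148, -0.0] 2.49
6 [-0.0063, 0.0151, -0.0] 2.49
7 [-0.0056, 0.0153, -0.0] 2.49
8 [-0.0049, 0.0156, -0.0] 2.49
9 [-0.0042, 0.0158, -0.0] 2.49
10 [-0.0036, 0.0159, -0.0] 2.49
--
```

play_rows(steps=[{"claw": 200, "dp": [0, 0, -0.01], "angular": [0, 0, 0]}, {"claw": 200, "dp": [0, 0, -0.025], "angular": [0, 0, 0]}, {"claw": 200, "dp": [0, 0, -0.025], "angular": [0, 0, 0]}, {"claw": 200, "dp": [0, 0, -0.025], "angular": [0, 0, 0]}, {"claw": 200, "dp": [0, 0, -0.025], "angular": [0, 0, 0]}, {"claw": 200, "dp": [0, 0, -0.025], "angular": [0, 0, 0]}, {"claw": 200, "dp": [0, 0, -0.015], "angular": [0, 0, 0]}, {"claw": 200, "dp": [-0.0094, 0.0134, 0], "angular": [0, 0, 2.5]}])

```text
clock: 29.17
tcp_pos: [0.4751, 0.1501, 0.1994]
orientation: [0.001, 0.531, 0.847, 0.001]
wrist_force: [-0.2, 0.1, -2.2]
finger_gap: 0.0394
```

play_rows(steps=[{"claw": 200, "dp": [-0.0088, 0.0138, 0], "angular": [0, 0, 2.5]}, {"claw": 200, "dp": [-0.0082, 0.0141, 0], "angular": [0, 0, 2.5]}, {"claw": 200, "dp": [-0.0075, 0.0145, 0], "angular": [0, 0, 2.5]}, {"claw": 200, "dp": [-0.007, 0.0148, 0], "angular": [0, 0, 2.5]}, {"claw": 200, "dp": [-0.0063, 0.015, 0], "angular": [0, 0, 2.5]}, {"claw": 200, "dp": [-0.0056, 0.0153, 0], "angular": [0, 0, 2.5]}, {"claw": 200, "dp": [-0.005, 0.0156, 0], "angular": [0, 0, 2.5]}, {"claw": 200, "dp": [-0.0042, 0.0158, 0], "angular": [0, 0, 2.5]}])

```text
clock: 29.83
tcp_pos: [0.6058, 0.1338, 0.1952]
orientation: [-0.0, 0.671, 0.741, -0.0]
wrist_force: [0.5, 0.2, -1.6]
finger_gap: 0.0389
```

play_rows(steps=[{"claw": 200, "dp": [-0.0036, 0.016, 0], "angular": [0, 0, 2.5]}, {"claw": 200, "dp": [0, 0, 0], "angular": [0, 0, 0]}, {"claw": 200, "dp": [0, 0, 0], "angular": [0, 0, 0]}, {"claw": 200, "dp": [0, 0, 0.005], "angular": [0, 0, 0]}, {"claw": 200, "dp": [0, 0, 0.02], "angular": [0, 0, 0]}, {"claw": 200, "dp": [0, 0, 0.02], "angular": [0, 0, 0]}, {"claw": 200, "dp": [0, 0, 0.02], "angular": [0, 0, 0]}, {"claw": 200, "dp": [0, 0, 0.005], "angular": [0, 0, 0]}])

```text
clock: 30.5
tcp_pos: [0.6183, 0.132, 0.1214]
orientation: [-0.002, 0.686, 0.727, -0.002]
wrist_force: [-1.0, 0.5, -2.4]
finger_gap: 0.0389
```

```bash
python3 p.py .6215,.133,.075,93.4,3
```

```text
t 30.5 tcp [0.6183 0.132  0.1214] psi 93.3 tilt [-0.0062 -0.0005] gap 0.0389 F [-1.   0.5 -2.4] j [ 0.08  0.48  0.01  1.1  -0.    1.6 ]
1 [0.0003, 0.0011, 0.0155] -0.02
2 [0.0003, 0.0011, 0.0155] -0.02
3 [0.0003, 0.0011, 0.0155] -0.02
--
```

play_rows(steps=[{"claw": 200, "dp": [0.001, 0, 0.015], "angular": [0, 0, 0]}, {"claw": 200, "dp": [0, 0, 0.016], "angular": [0, 0, 0]}, {"claw": 200, "dp": [0, 0, 0.015], "angular": [0, 0, 0]}, {"claw": 200, "dp": [0, 0, 0.008], "angular": [0, 0, 0]}, {"claw": 200, "dp": [0, 0, 0.003], "angular": [0, 0, 0]}, {"claw": 200, "dp": [0, 0, 0], "angular": [0, 0, 0]}, {"claw": 200, "dp": [0, 0, 0], "angular": [0, 0, 0]}, {"claw": 200, "dp": [0, 0, 0], "angular": [0, 0, 0]}])

```text
clock: 31.17
tcp_pos: [0.6225, 0.133, 0.0691]
orientation: [0.001, 0.687, 0.727, 0.001]
wrist_force: [0.2, -0.1, -2.4]
finger_gap: 0.0395
```

```bash
python3 p.py .6215,.133,.0638,93.4,3
```

```text
t 31.17 tcp [0.6225 0.133  0.0691] psi 93.3 tilt [0.002  0.0001] gap 0.0395 F [ 0.2 -0.1 -2.4] j [ 0.08  0.52 -0.06  0.98 -0.    1.6 ]
1 [0.0, -0.0003, 0.0018] -0.04
2 [0.0, -0.0003, 0.0018] -0.04
3 [0.0, -0.0003, 0.0018] -0.04
--
```

play_rows(steps=[{"claw": 200, "dp": [0, 0, 0.0015], "angular": [0, 0, 0]}, {"claw": 200, "dp": [0, 0, 0.0015], "angular": [0, 0, 0]}, {"claw": 200, "dp": [0, 0, 0.001], "angular": [0, 0, 0]}, {"claw": 200, "dp": [0, 0, 0.001], "angular": [0, 0, 0]}, {"claw": 200, "dp": [0, 0, 0], "angular": [0, 0, 0]}, {"claw": 200, "dp": [0, 0, 0], "angular": [0, 0, 0]}, {"claw": 200, "dp": [0, 0, 0], "angular": [0, 0, 0]}, {"claw": 200, "dp": [0, 0, 0], "angular": [0, 0, 0]}])

```text
clock: 31.83
tcp_pos: [0.622, 0.133, 0.0644]
orientation: [0.001, 0.687, 0.727, 0.0]
wrist_force: [-2.2, -0.6, 6.5]
finger_gap: 0.0393
```

Contact. Release, raise, and then retreat up and back.

play_rows(steps=[{"claw": 130, "dp": [0, 0, 0], "angular": [0, 0, 0]}, {"claw": 110, "dp": [0, 0, 0], "angular": [0, 0, 0]}, {"claw": 90, "dp": [0, 0, 0], "angular": [0, 0, 0]}, {"claw": 60, "dp": [0, 0, 0], "angular": [0, 0, 0]}, {"claw": 30, "dp": [0, 0, 0], "angular": [0, 0, 0]}, {"claw": 0, "dp": [0, 0, 0], "angular": [0, 0, 0]}, {"claw": 0, "dp": [0, 0, 0], "angular": [0, 0, 0]}, {"claw": 0, "dp": [0, 0, 0], "angular": [0, 0, 0]}])

```text
clock: 32.5
tcp_pos: [0.6217, 0.1329, 0.0627]
orientation: [0.0, 0.687, 0.727, -0.0]
wrist_force: [-0.3, 0.6, 0.2]
finger_gap: 0.0856
```

play_rows(steps=[{"claw": 0, "dp": [0, 0, -0.008], "angular": [0, 0, 0]}, {"claw": 0, "dp": [0, 0, -0.02], "angular": [0, 0, 0]}, {"claw": 0, "dp": [0, 0, -0.025], "angular": [0, 0, 0]}, {"claw": 0, "dp": [0, 0, -0.03], "angular": [0, 0, 0]}, {"claw": 0, "dp": [0, 0, -0.03], "angular": [0, 0, 0]}, {"claw": 0, "dp": [0, 0, -0.03], "angular": [0, 0, 0]}, {"claw": 0, "dp": [0, 0, -0.03], "angular": [0, 0, 0]}, {"claw": 0, "dp": [0, 0, -0.01], "angular": [0, 0, 0]}])

```text
clock: 33.17
tcp_pos: [0.6234, 0.1331, 0.2519]
orientation: [0.003, 0.687, 0.727, 0.003]
wrist_force: [0.2, -0.9, 1.9]
finger_gap: 0.0854
```

play_rows(steps=[{"claw": 0, "dp": [0.01, -0.01, 0], "angular": [0, 0, 0]}, {"claw": 0, "dp": [0.015, -0.028, 0], "angular": [0, 0, 0]}, {"claw": 0, "dp": [0.015, -0.028, 0], "angular": [0, 0, 0]}, {"claw": 0, "dp": [0.015, -0.028, 0], "angular": [0, 0, 0]}, {"claw": 0, "dp": [0.015, -0.028, 0], "angular": [0, 0, 0]}, {"claw": 0, "dp": [0.015, -0.028, 0], "angular": [0, 0, 0]}, {"claw": 0, "dp": [0.015, -0.028, 0], "angular": [0, 0, 0]}, {"claw": 0, "dp": [0, 0, 0], "angular": [0, 0, 0]}])

```text
clock: 33.83
tcp_pos: [0.4329, 0.224, 0.2461]
orientation: [-0.001, 0.685, 0.728, -0.001]
wrist_force: [-1.0, 0.1, -0.5]
finger_gap: 0.0856
```

```bash
cat > f.py <<'E'
from h import *
import m
S={}
for n in('top','scene'):
    im,d,W=cloud(n); S[n]=dict(im=im,W=W); cv2.imwrite(f'pics/{n}_end.png',im[...,::-1])
c=env.calibration('top'); k,D=K(c); T=np.linalg.inv(c['world_from_camera'])
for n,(x,y) in dict(d=(.632,-.199),c=(.629,-.084),b=(.6175,.0255),a=(.621,.133)).items():
    q=T@[x,y,m.cups[n][2]+.018,1]; u,v=cv2.projectPoints(q[:3].reshape(1,3),np.zeros(3),np.zeros(3),k,D)[0].ravel()
    t=m.cups[n]
    Sh={s:dict(im=S[s]['im'],W=S[s]['W']-[0,0,.018]) for s in S}
    m.measure(Sh['top'],Sh['scene'],{n:(int(u),int(v))+t[2:]})
for n,(u,v) in dict(ball=(449,133),glass=(402,208),red1=(464,185),red2=(474,296)).items(): print(n,S['top']['W'][v,u])
E
python3 f.py; python3 p.py
```

```text
d knob [ 0.6319 -0.1995] 0.1549
   top wall [ 0.63293014 -0.1997412 ] 0.00027294967227107017 95
   top base [ 0.63186074 -0.19955234] 0.0011663376454518204 38
   top handle ang -86.9 1.0 24
   scene wall [ 0.63422327 -0.20142138] 0.0007197021361687594 284
   scene base [ 0.63410871 -0.20162009] 0.0006465543027430187 104
   scene handle ang -81.5 0.71 60
c knob [ 0.6237 -0.0829] 0.1328
   top wall [ 0.625545  -0.0829723] 0.00031803274171575413 57
   top base [ 0.62407397 -0.08374089] 0.0017760191949462382 30
   top handle ang -86.4 1.0 21
   scene wall [ 0.62664244 -0.08443314] 0.0005810156862605716 206
   scene base [ 0.62728001 -0.0853404 ] 0.0006735588189994077 95
   scene handle ang -68.1 0.45 67
b knob [0.6141 0.0259] 0.1132
   top wall [0.61495102 0.02631461] 0.000270996218257772 54
   top base [0.61440672 0.02631282] 0.0040102200039514695 51
   top handle ang -86.5 1.0 20
   scene wall [0.61632327 0.02488655] 0.0007462577990180897 202
   scene base [0.61652601 0.02470373] 0.0007575584632990868 80
   scene handle ang -82.5 0.79 47
a knob [0.6194 0.1342] 0.0941
   top wall [0.62028324 0.13400317] 0.000347553973927342 43
   top base [0.61993182 0.1331238 ] 0.007385554862052106 52
   top handle ang -87.8 0.77 27
   scene wall [0.62153097 0.13311683] 0.000659610361219887 174
   scene base [0.62190349 0.13240172] 0.0006694705491458626 69
   scene handle ang -83.2 0.75 51
ball [ 0.64211536 -0.30790243  0.08666454]
glass [ 0.4622932  -0.20551875  0.00616386]
red1 [ 0.50741488 -0.32179749  0.1461678 ]
red2 [ 0.25541226 -0.34019205  0.14259756]
t 33.93 tcp [0.4375 0.2231 0.2462] psi 93.4 tilt [ 0.0011 -0.    ] gap 0.0852 F [0.1 0.6 0. ] j [ 0.31  0.15 -0.15  1.27 -0.    1.82]
```

View pics/top_end.png

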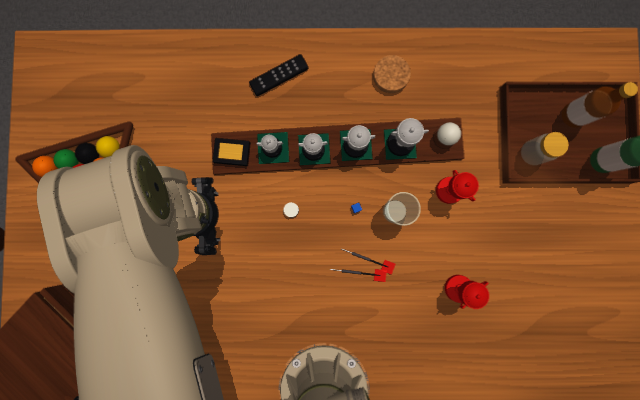

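View pics/scene_end.png

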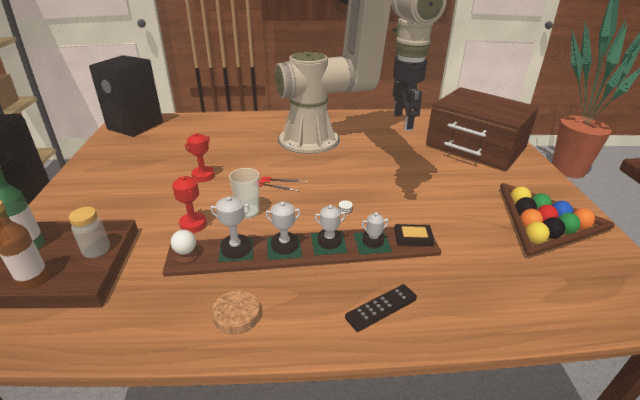

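All four cups stand upright and in order, each within about 3 mm of its pad centre. The handles lie along the row, and the ball, glass and red cups have not moved. Handing in.

```bash
python3 -c "
from workcell import env
print(env.hand_in())"
```

```text
the job is handed in; nothing more can be done
None
```

The four silver cups are lined up by height on the display board and the job is handed in. From the ball end (pads 1 to 4) the order is cup_d, cup_c, cup_b, cup_a, each standing upright on its own pad. It took about 34 s of the 112 s allowed.

- **Position:** the last camera checks put every cup within about 3 mm of its pad centre. The top and scene cameras disagreed by about 2 mm, which is within their calibration.
- **Handles:** the wrist camera (cups b, c and d) and the top camera put the handles within about 1–2° of the pads' row axis. The scene camera read 4–5° off for three cups. For cup_c it read about 18° off, but that was a weak reading from a partial view, so I did not rely on it.
- **Everything else:** the ball, the glass and both red look-alikes read the same positions as at the start, to within about 2 mm. The gripper was open and well clear of everything at hand-in.

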